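Turn the lock queue round: intake rack to finishing rack in reverse order

TASK

The four jobs on the bare aluminium intake rack were queued with the newest at its red end; move them to the blue finishing rack in reverse order, so that the job nearest the red end of the intake rack lies farthest from the red end of the blue rack, the second nearest second farthest, and so on. Lay each one flat and lengthwise along the row, in the middle of its own black pad, one on each pad.

Things in the scene. Friction and masses are not known exactly. Their poses are not given: they have to be found in the camera images.
- rack_in: Intake rack: bare aluminium strip with four coloured plates, one in each bay, in any order. 80 x 344 mm. Origin: centre of its underside; y runs along the row (about to the robot's left) to the RED end block (16 mm high, at y = +168 mm; the grey one at -168 mm is 10 mm high). Four bays, at y = -120, -40, +40, +120 mm, x = 0; things lie 9 mm above the bench. Fixed.
- rack_out: Finishing rack: blue-painted strip with four black pads (68 x 75 mm), one in each bay, empty at the start. 80 x 344 mm. Origin: centre of its underside; y runs along the row (about to the robot's left) to the RED end block (16 mm high, at y = +168 mm; the grey one at -168 mm is 10 mm high). Four bays, at y = -120, -40, +40, +120 mm, x = 0; things lie 9 mm above the bench. Fixed.
- steel_cylinder: Silver-grey euro lock cylinder on its side, 41 (x) x 65 (y, its length) x 17 mm high, 0.16 kg. Origin: centre of its underside, z up. Solid from x = -20 to +14 mm: centre a grasp across it at x = -3 mm, y = 0. Starts flat on its own plate, lengthwise along the row to 9 degrees, neighbours a few mm beyond its ends: grasp from above, fingers closing across the row.
- brass_cylinder: Brass-coloured euro lock cylinder on its side, 41 (x) x 73 (y, its length) x 17 mm high, 0.16 kg. Origin: centre of its underside, z up. Solid from x = -20 to +14 mm: centre a grasp across it at x = -3 mm, y = 0. Starts flat on its own plate, lengthwise along the row to 9 degrees, neighbours a few mm beyond its ends: grasp from above, fingers closing across the row.
- brass_padlock: Brass padlock lying flat, 66 (x, its length) x 42 (y) x 15 mm high. Origin: centre of its underside, z up. Grasp the solid body (x = -32 to +4 mm) across its 42 mm at x = -14 mm; the steel shackle is at +x. Starts flat on its own plate, lengthwise along the row to 9 degrees, neighbours a few mm beyond its ends: grasp from above, fingers closing across the row.
- remote_fob: Black car remote fob lying flat, 35 (x) x 63 (y, its length) x 15 mm high. Origin: centre of its underside, z up. Starts flat on its own plate, lengthwise along the row to 9 degrees, neighbours a few mm beyond its ends: grasp from above, fingers closing across the row.
- steel_cylinder_plate: Yellow plate, 68 x 75 x 3 mm, fixed in a bay of the intake rack: the bay where the steel cylinder lies at the start. Origin: centre of its underside, 6 mm above the bench; y along the row as the rack's. The colour only tells the plates apart; nothing is done with them.
- brass_cylinder_plate: Green plate, 68 x 75 x 3 mm, fixed in a bay of the intake rack: the bay where the brass cylinder lies at the start. Origin: centre of its underside, 6 mm above the bench; y along the row as the rack's. The colour only tells the plates apart; nothing is done with them.
- brass_padlock_plate: Purple plate, 68 x 75 x 3 mm, fixed in a bay of the intake rack: the bay where the brass padlock lies at the start. Origin: centre of its underside, 6 mm above the bench; y along the row as the rack's. The colour only tells the plates apart; nothing is done with them.
- remote_fob_plate: Orange plate, 68 x 75 x 3 mm, fixed in a bay of the intake rack: the bay where the remote fob lies at the start. Origin: centre of its underside, 6 mm above the bench; y along the row as the rack's. The colour only tells the plates apart; nothing is done with them.

How it is judged:
At the end, for the whole second after the job is handed in: All four lie released and at rest on the blue rack in the reverse of their starting order (shown by the plates), each within 11 mm along the row and 12 mm across it of the middle of its bay, flat (5 mm, 8 degrees) and lengthwise along the row within 15 degrees, either end first (x of steel_cylinder in the frame of rack_out between -0.012 and 0.012 m and z of steel_cylinder in the frame of rack_out between 0.004 and 0.014 m and angle between each of steel_cylinder, brass_cylinder, brass_padlock, remote_fob's own z axis and vertical below 0.15 rad and angle between the y axis of each of steel_cylinder, brass_cylinder, remote_fob and the y axis of rack_out, either way round below 0.26 rad and linear speed of each of steel_cylinder, brass_cylinder, brass_padlock, remote_fob below 0.02 m/s and angular speed of each of steel_cylinder, brass_cylinder, brass_padlock, remote_fob below 0.2 rad/s and ((y of steel_cylinder_plate in the frame of rack_in between -0.14 and -0.1 m and y of steel_cylinder in the frame of rack_out between 0.109 and 0.131 m) or (y of steel_cylinder_plate in the frame of rack_in between -0.06 and -0.02 m and y of steel_cylinder in the frame of rack_out between 0.029 and 0.051 m) or (y of steel_cylinder_plate in the frame of rack_in between 0.02 and 0.06 m and y of steel_cylinder in the frame of rack_out between -0.051 and -0.029 m) or (y of steel_cylinder_plate in the frame of rack_in between 0.1 and 0.14 m and y of steel_cylinder in the frame of rack_out between -0.131 and -0.109 m)) and x of brass_cylinder in the frame of rack_out between -0.012 and 0.012 m and z of brass_cylinder in the frame of rack_out between 0.004 and 0.014 m and ((y of brass_cylinder_plate in the frame of rack_in between -0.14 and -0.1 m and y of brass_cylinder in the frame of rack_out between 0.109 and 0.131 m) or (y of brass_cylinder_plate in the frame of rack_in between -0.06 and -0.02 m and y of brass_cylinder in the frame of rack_out between 0.029 and 0.051 m) or (y of brass_cylinder_plate in the frame of rack_in between 0.02 and 0.06 m and y of brass_cylinder in the frame of rack_out between -0.051 and -0.029 m) or (y of brass_cylinder_plate in the frame of rack_in between 0.1 and 0.14 m and y of brass_cylinder in the frame of rack_out between -0.131 and -0.109 m)) and x of brass_padlock in the frame of rack_out between -0.012 and 0.012 m and z of brass_padlock in the frame of rack_out between 0.004 and 0.014 m and angle between the x axis of brass_padlock and the y axis of rack_out, either way round below 0.26 rad and ((y of brass_padlock_plate in the frame of rack_in between -0.14 and -0.1 m and y of brass_padlock in the frame of rack_out between 0.109 and 0.131 m) or (y of brass_padlock_plate in the frame of rack_in between -0.06 and -0.02 m and y of brass_padlock in the frame of rack_out between 0.029 and 0.051 m) or (y of brass_padlock_plate in the frame of rack_in between 0.02 and 0.06 m and y of brass_padlock in the frame of rack_out between -0.051 and -0.029 m) or (y of brass_padlock_plate in the frame of rack_in between 0.1 and 0.14 m and y of brass_padlock in the frame of rack_out between -0.131 and -0.109 m)) and x of remote_fob in the frame of rack_out between -0.012 and 0.012 m and z of remote_fob in the frame of rack_out between 0.004 and 0.014 m and ((y of remote_fob_plate in the frame of rack_in between -0.14 and -0.1 m and y of remote_fob in the frame of rack_out between 0.109 and 0.131 m) or (y of remote_fob_plate in the frame of rack_in between -0.06 and -0.02 m and y of remote_fob in the frame of rack_out between 0.029 and 0.051 m) or (y of remote_fob_plate in the frame of rack_in between 0.02 and 0.06 m and y of remote_fob in the frame of rack_out between -0.051 and -0.029 m) or (y of remote_fob_plate in the frame of rack_in between 0.1 and 0.14 m and y of remote_fob in the frame of rack_out between -0.131 and -0.109 m))); the robot touches nothing.
It also fails if it takes over 88 s, if anything falls off the work surface, if the arm or the gripper's body presses on something with over 40 N, if the wrist force passes 120 N, or if a joint passes its speed limit or range.

ROBOT

A 7-joint arm with a two-finger parallel gripper is mounted at the origin on a cart in front of the work surface, level with it; the furniture and walls round the work are solid. World frame = base frame: x ahead of the robot, y to its left, z up, the work surface at z = 0. Lengths are in m, angles in rad, forces in N, time in s.
With the tool pointing down it reaches from about 0.4 to 0.9 m from the base axis. Payload 5.5 kg.
Tool frame: the origin (TCP) lies midway between the tips of the shut fingers; the grasp point (between the pads) lies arm.grip_depth behind it (arm.grip_depth is the distance from the TCP to the grasp point, in m); z points along the fingers, y is the line along which they close (so a half turn about z gives the same grasp; the last joint's range is limited). The gripper opens to 92 mm and grips with 3 to 60 N. Pads are 19 mm wide; open, the fingers measure 130 mm over their backs; the gripper's body (75 mm by 190 mm) begins 47 mm behind the grasp point.
Start: joints at [-0.902, 0.501, -0.427, 1.55, 0.221, 1.138, -0.21], TCP at [0.257, 0.597, 0.227] pointing down, gripper open.
Joint ranges: [-2.88, 2.88], [-0.31, 2.03], [-1.54, 1.56], [0.2, 2.42], [-1.41, 4.55], [0.19, 2.02], [-2.57, 2.57]. Speed limits (rad/s): [2.57, 2.57, 3.14, 3.14, 3.14, 3.14, 3.14].

INTERFACE

Orientations are given as [roll, pitch, yaw] about the fixed x, y, z axes, in that order (R = Rz(yaw) Ry(pitch) Rx(roll)).
In Python, from rig import arm, vision, close_job, models gives the robot as it stands.
- The arm moves only by the tool send_rows, never from a script. Its argument "commands" is a list of rows, each an object with "offset": the shift along the tool's x, y, z in m, a list of three; "roll": the turn about the tool's z in rad; "fingers": the opening, from -1 (shut) to 1 (fully open). In form: [{"offset": [tx, ty, tz], "roll": roll, "fingers": fingers}, ...]. A call has 1 to 5 rows; each row shifts and turns the commanded pose from where the row before left it, along the tool's axes as they then stand; what a row does not reach is not made up. A row lasts 1/12 s, in which the tool goes at most 41.7 mm and 7.16 degrees, less where a joint would pass 70% of its speed; a pose out of reach is approached as far as the arm can. A call with a gripper value outside its range is refused whole. The fingers move at their own pace and stop on an object; "grip_force" is the grip in N (left out, the last holds). Time passes only in rows, so rows that do not move let the fingers close. It gives the time, the measured TCP pose, the force, the opening and the grip force at its end, in the units of the state.
- arm.read_state(): the state, without advancing time (a new reading comes with each control period).
- vision.grab_frame(name): name is "scene" or "top"; returns (picture, depth): 400x640x3 uint8, red, green, blue; 400x640 float32, m along the optical axis (not along the pixel's ray), 0 where there is no reading.
- vision.calibration(name): a dict with "K" (3x3 intrinsics, pixels), "R" (3x3) and "t" (3): a world point X has camera coordinates R X + t. Camera axes: x right, y down, z forward; pixel columns grow to the right and rows downward; lengths in m; the calibration is good to about 2 mm. A picture is of the moment at which its call begins. calibration takes no time and is no camera call.
- close_job(): hands the job in; it is judged then, once.
Trained networks look in the newest picture that a camera, given by its name, has taken for a name from the list of things; names that differ only in an ending like _2 or _b are one class to them, and where a whole thing is asked for, a point or a joint stands for the part that bears it (a point fixed in the world has none). Each returns a list of dicts, best first, with "conf" (0 to 1); they miss things now and then, are a little off and sometimes report something else, mostly with a low value. They report only what shows in the picture. A call takes as long as a camera call.
- models.look_for(camera, name): "extent" ([centre column, centre row, width, height] in pixels, round what is visible of it).
- models.place_of(camera, name): "centre" ([column, row] in pixels: a listed point, or the origin of a listed thing).
The state is a dict: "t": time; "joints": joint angles; "joint_velocities": joint speeds; "joint_efforts": joint torques, N m; "tcp_pos": TCP position; "tcp_rot": TCP orientation; "contact_force": force on the tool from outside, world axes, zero at the start; "ft_torque": the same for the moment, N m; "width": finger opening in m; "grip_force": force on a finger pad.
Only numpy, scipy, OpenCV 4.12 (cv2) and the standard library are available. Lean on these libraries where they do the work, as an engineer would, in place of code of your own. Each camera call takes 0.05 s, during which the arm holds its last target. There are 200 camera calls.

## Working session

There is one attempt and no reset: what is moved stays moved. The work goes in short steps, Python scripts to look and compute and a tool call to move; the robot and the scene stay as the last step left them, time stands still between calls to the robot, and variables do not carry over. Pictures are saved under pics/ and viewed, at most 14 in all, crops included, and the job is handed in when it is done.

Besides the shell and the picture viewer there is one more tool, called after ">>>" in YAML: its name, and indented under it one key for each argument. send_rows: Moves the arm, as the interface text tells. Its arguments: {"type":"object","properties":{"commands":{"type":"array"},"grip_force":{"type":"number"}},"required":["commands"]}

```bash
mkdir -p pics; python3 - <<'E'
from rig import arm, vision, models
import cv2
print(arm.read_state(), arm.grip_depth)
for c in ("top","scene"):
    p,d=vision.grab_frame(c); cv2.imwrite(f"pics/{c}0.png",p[:,:,::-1])
    print(c,vision.calibration(c))
    for n in ["rack_in","rack_out","steel_cylinder","brass_cylinder","brass_padlock","remote_fob"]:
        print(n,[(r['centre'],r['conf']) for r in models.place_of(c,n)][:2])
E
```

```text
{'t': 0.0, 'joints': array([-0.901807  ,  0.50186016, -0.42676634,  1.55146891,  0.22080922,
        1.13826769, -0.21031149]), 'joint_velocities': array([ 0.00098694,  0.00136077, -0.00042248, -0.00157633,  0.0009205 ,
       -0.00132013, -0.00042393]), 'joint_efforts': array([-4.01409288e-04, -5.66593516e+01, -5.81688523e+00, -2.79131609e+01,
       -6.88103191e-02,  3.04104213e-02,  1.65409342e-04]), 'tcp_pos': array([0.25636075, 0.59654482, 0.22566056]), 'tcp_rot': array([-3.13964543e+00, -5.41667536e-05,  2.73583246e+00]), 'contact_force': array([-0.86489   ,  0.82133189, -0.32389978]), 'ft_torque': array([-0.00587478,  0.02697777, -0.02440132]), 'grip_force': 0.0, 'width': 0.09209531844594647} 0.0188
top {'K': array([[380.6922675 ,   0.        , 316.22871267],
       [  0.        , 380.6922675 , 202.93345815],
       [  0.        ,   0.        ,   1.        ]]), 'R': array([[ 0.00323375, -0.99966461,  0.02569451],
       [-0.99374686, -0.00608027, -0.11149083],
       [ 0.11160967, -0.0251733 , -0.99343323]]), 't': array([-0.18727811,  0.52214864,  0.81269267])}
rack_in [([326.9, 168.0], 0.95)]
rack_out [([315.2, 243.8], 0.63)]
steel_cylinder [([277.0, 166.2], 0.91)]
brass_cylinder [([383.6, 168.6], 0.9)]
brass_padlock [([310.9, 164.8], 0.82)]
remote_fob [([347.5, 169.5], 0.82)]
scene {'K': array([[453.53811447,   0.        , 321.79820437],
       [  0.        , 453.53811447, 199.32216613],
       [  0.        ,   0.        ,   1.        ]]), 'R': array([[-0.83998821, -0.54248998,  0.01115478],
       [-0.34065517,  0.51124403, -0.78903967],
       [ 0.4223433 , -0.66658395, -0.61424097]]), 't': array([0.3539168 , 0.33285198, 0.60764611])}
rack_in [([302.3, 209.6], 0.64)]
rack_out [([362.5, 240.9], 0.93)]
steel_cylinder [([270.6, 234.0], 0.53)]
brass_cylinder [([330.7, 176.9], 0.62), ([291.3, 213.5], 0.17)]
brass_padlock [([290.9, 215.4], 0.49)]
remote_fob [([314.3, 194.7], 0.76), ([271.4, 232.8], 0.7)]
```

```bash
python3 - <<'E'
import cv2,numpy as np
p=cv2.imread("pics/top0.png"); cv2.imwrite("pics/topc.png",cv2.resize(p[110:310,220:430],None,fx=2.95,fy=2.95,interpolation=2))
p=cv2.imread("pics/scene0.png"); cv2.imwrite("pics/scenec.png",p)
E
```

```text
(no output)
```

View pics/topc.png

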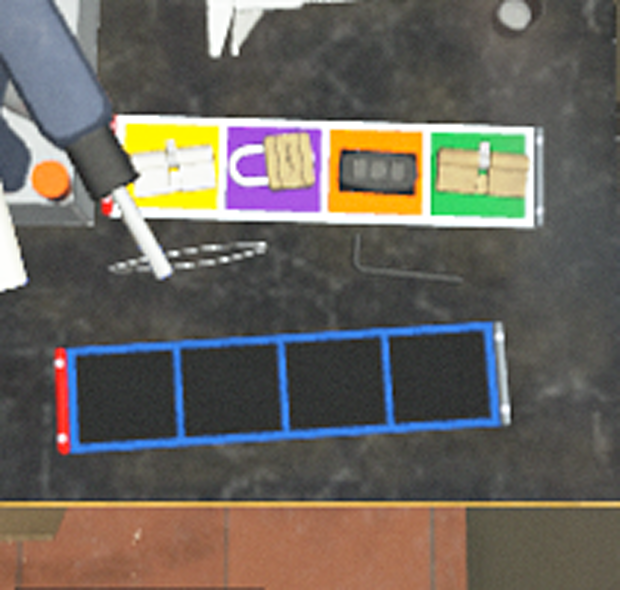

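View pics/scenec.png

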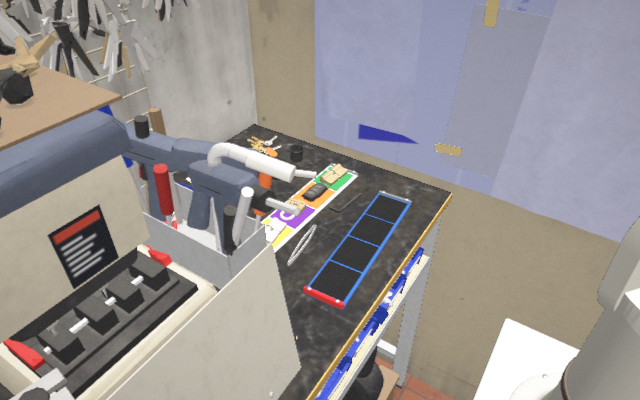

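```bash
cat > h.py <<'E'
import numpy as np, cv2
from rig import arm, vision, models
def unproj(c,uv,z):
    k=vision.calibration(c); uv=np.atleast_2d(np.asarray(uv,float))
    C=-k["R"].T@k["t"]
    r=np.c_[uv,np.ones(len(uv))]@np.linalg.inv(k["K"]).T@k["R"]
    return C+r*((z-C[2])/r[:,2])[:,None]
def proj(c,X):
    k=vision.calibration(c); X=np.atleast_2d(X)@k["R"].T+k["t"]; q=X@k["K"].T
    return q[:,:2]/q[:,2:]
def blob(m):
    n,l,s,c=cv2.connectedComponentsWithStats(m.astype(np.uint8)); i=1+np.argmax(s[1:,4]); return l==i
def rect(c,m,z):
    v,u=np.nonzero(m); P=unproj(c,np.c_[u,v],z)[:,:2]
    (cx,cy),(w,h),a=cv2.minAreaRect((P*1000).astype(np.float32))
    if w<h: a-=90; w,h=h,w        # a: direction of long side
    a=(a-90+90)%180-90            # relative to world y
    return np.round([cx,cy,w,h,a],1), P.mean(0)*1000
E
python3 - <<'E'
from h import *
p,d=vision.grab_frame("top"); hsv=cv2.cvtColor(p,cv2.COLOR_RGB2HSV); H,S,V=[hsv[:,:,i].astype(int) for i in range(3)]
roi=np.zeros(H.shape,bool); roi[140:270,230:410]=1
print("blue out",rect("top",blob(roi&(H>100)&(H<120)&(S>140)&(V>90)),.009))
for n,(a,b) in dict(steel=(25,33),padlock=(130,150),fob=(8,20),brass=(50,75)).items():
    m=blob(roi&(H>=a)&(H<=b)&(S>170)&(V>90)); r=rect("top",m,.009); print(n,"plate",r, m.sum())
    # object: inside plate hull, not plate
    v,u=np.nonzero(m); hull=cv2.convexHull(np.c_[u,v].astype(np.int32)); hm=np.zeros(H.shape,np.uint8); cv2.fillConvexPoly(hm,hull,1)
    hm=cv2.erode(hm,np.ones((3,3)))
    om=blob((hm>0)&~m); print("   obj",rect("top",om,.022), om.sum(), 'd z',end=' ')
    nm={'steel':'steel_cylinder','brass':'brass_cylinder','padlock':'brass_padlock','fob':'remote_fob'}[n]
    r=models.place_of("top",nm)[0]; print("   net",unproj("top",r['centre'],.009 if 1 else 0)[0][:2]*1000)
# height map
k=vision.calibration("top"); vv,uu=np.mgrid[:400,:640]
X=(np.stack([uu*d,vv*d,d],-1)@np.linalg.inv(k["K"]).T-k["t"])@k["R"]
print("tcp px",proj("top",[.256,.597,.226]))
# coarse grid max height x,y
xs=np.arange(.3,.85,.04); ys=np.arange(.56,-.45,-.04)
print('      ',*[f"{y:5.2f}" for y in ys])
for x in xs[::-1]:
    print(f"{x:.2f}",*[ (lambda s:f"{int(1000*np.max(s)):5d}" if len(s) else "   --")(X[...,2][(abs(X[...,0]-x)<.02)&(abs(X[...,1]-y)<.02)&(d>0)]) for y in ys])
E
```

```text
blue out (array([ 440.3, -184.9,  326.1,   80.6,    3.8]), array([ 439.41434775, -185.44520051]))
steel plate (array([624.5, -96.7,  72.4,  37.4,  -3.4]), array([633.22064792, -95.12475065])) 244
   obj (array([ 618.2, -102.5,   58. ,   18.9,   -8.4]), array([ 616.75725297, -109.19185576])) 141 d z    net [ 607.14752422 -101.93542385]
padlock plate (array([ 6.393e+02, -1.834e+02,  1.160e+01,  0.000e+00,  5.000e-01]), array([ 639.3359269 , -183.35741821])) 6Traceback (most recent call last):
  File "<stdin>", line 10, in <module>
  File "h.py", line 12, in blob
    n,l,s,c=cv2.connectedComponentsWithStats(m.astype(np.uint8)); i=1+np.argmax(s[1:,4]); return l==i
                                                                      ~~~~~~~~~^^^^^^^^^
    return _wrapfunc(a, 'argmax', axis=axis, out=out, **kwds)
    return bound(*args, **kwds)
ValueError: attempt to get argmax of an empty sequence
```

```bash
python3 - <<'E'
from h import *
p,d=vision.grab_frame("top"); hsv=cv2.cvtColor(p,cv2.COLOR_RGB2HSV); H,S,V=[hsv[:,:,i].astype(int) for i in range(3)]
def at(x,y): u=int(220+x/2.95);v=int(110+y/2.95); return hsv[v,u]
for n,q in dict(y=(200,135),p=(236,135),o=(340,140),g=(440,140),b=(180,400)).items(): print(n,at(*q))
roi=np.zeros(H.shape,bool); roi[147:186,255:402]=1
for n,nm in dict(y='steel_cylinder',p='brass_padlock',o='remote_fob',g='brass_cylinder').items():
    c=at(*dict(y=(200,135),p=(236,135),o=(340,140),g=(440,140))[n]).astype(int)
    m=roi&(abs(H-c[0])<7)&(S>c[1]-60)&(V>c[2]-70)&(V>90)
    m=cv2.morphologyEx(m.astype(np.uint8),cv2.MORPH_OPEN,np.ones((2,2)))>0
    print(nm,rect("top",m,.009),m.sum())
    v,u=np.nonzero(m); hm=np.zeros(H.shape,np.uint8); cv2.fillConvexPoly(hm,cv2.convexHull(np.c_[u,v].astype(np.int32)),1)
    hm=cv2.erode(hm,np.ones((3,3)))
    om=blob((hm>0)&~m); print("   obj",rect("top",om,.022), om.sum())
    for cam in("top","scene"):
        if cam=="scene" and n=='y': vision.grab_frame("scene")
        r=models.place_of(cam,nm)[0]; print("   net",cam,r['conf'],unproj(cam,r['centre'],.009)[0][:2]*1000)
k=vision.calibration("top"); vv,uu=np.mgrid[:400,:640]
X=(np.stack([uu*d,vv*d,d],-1)@np.linalg.inv(k["K"]).T-k["t"])@k["R"]
xs=np.arange(.3,.85,.04); ys=np.arange(.56,-.45,-.04)
print('      ',*[f"{y:4.2f}" for y in ys])
for x in xs[::-1]:
    print(f"{x:.2f}",*[ (lambda s:f"{int(1000*np.max(s)):4d}" if len(s) else "  --")(X[...,2][(abs(X[...,0]-x)<.02)&(abs(X[...,1]-y)<.02)&(d>0)]) for y in ys])
E
```

```text
y [ 29 255 254]
p [138 162 223]
o [ 20 255 255]
g [ 69 196 212]
b [108 188 229]
steel_cylinder (array([ 6.093e+02, -9.950e+01,  6.910e+01,  6.300e+01,  4.000e-01]), array([614.57666891, -99.86515881])) 332
   obj (array([ 605.3, -101.7,   63.1,   42.7,    6.9]), array([ 603.12936172, -101.67331787])) 439
   net top 0.66 [607.82436406 -99.17647349]
   net scene 0.9 [604.3545103  -93.01211178]
brass_padlock (array([ 606.6, -178.8,   71.6,   65.4,   -0. ]), array([ 601.83722016, -173.90741184])) 450
   obj (array([ 6.107e+02, -1.786e+02,  6.570e+01,  4.620e+01,  5.000e-01]), array([ 609.42739422, -183.19713501])) 413
   net top 0.79 [ 618.09508244 -176.28526044]
   net scene 0.66 [ 607.82824313 -168.58670505]
remote_fob (array([ 6.058e+02, -2.586e+02,  6.960e+01,  6.340e+01, -1.000e-01]), array([ 604.92822753, -256.31442792])) 430
   obj (array([ 602.5, -258.2,   61.7,   35.1,   -2.6]), array([ 602.45046829, -258.09265567])) 406
   net top 0.93 [ 605.14362989 -251.03965385]
   net scene 0.71 [ 609.34610083 -261.11252893]
brass_cylinder (array([ 603.6, -337.1,   69.9,   65.1,   -1.2]), a
[... 1573 characters left out ...]
   11   12   14    4  555
0.46   --    2   26  108  115  120   87    3    4    3    4    4    4  252   18   16   13   14   13   13   13   14   13   12    5  534
0.42   --    3    6    5  164  223  248  249  249  248  248  249    6  253   19   16   12   13   14   13   13   13   13   13    4  520
0.38   --    2   60  108  122  119  116  111  108  103  100   96    3    4   17   18    9    8    7    5    4    5    4    5    5  529
0.34   --    3    2    2    3    4    3    4    2    2    3    4    4    3    4    3    2    4    3    3    3    3    4    3    3  526
0.30 -492 -520   --   -- -222 -220 -221 -220 -216 -217 -215 -211 -208 -209   --   --   --   --   --   --   --   --   --   --   --  522
```

```bash
python3 - <<'E'
import cv2
p=cv2.imread("pics/scene0.png"); cv2.imwrite("pics/s1.png",cv2.resize(p[100:310,110:390],None,fx=2.8,fy=2.8,interpolation=2))
p=cv2.imread("pics/top0.png"); cv2.imwrite("pics/t1.png",p)
E
```

```text
(no output)
```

View pics/s1.png

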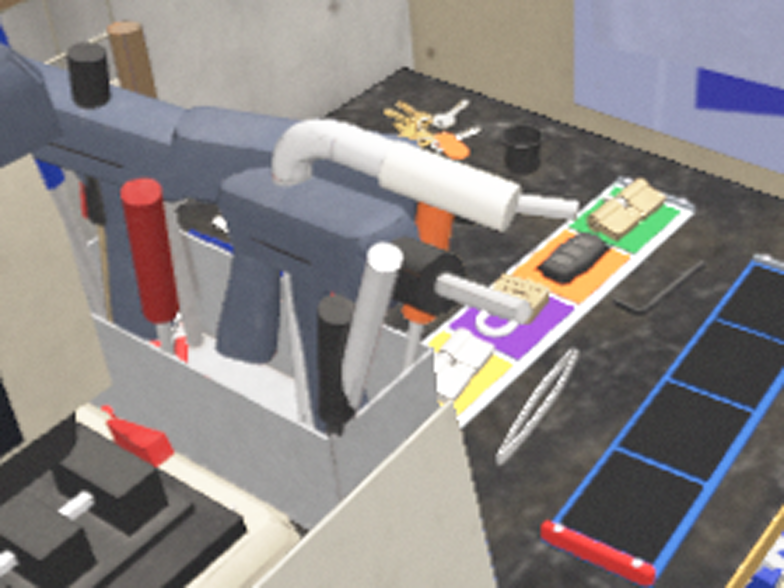

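View pics/t1.png

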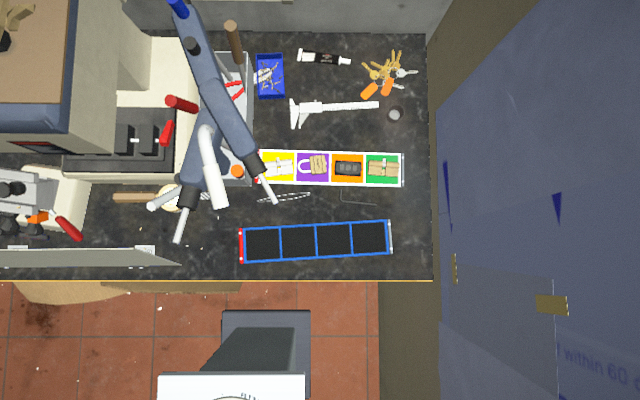

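>>> send_rows:
  commands:
    - {"offset": [0, 0, -0.04], "roll": 0, "fingers": 1}
    - {"offset": [0, 0, -0.04], "roll": 0, "fingers": 1}
    - {"offset": [0, 0, -0.04], "roll": 0, "fingers": 1}
    - {"offset": [0, 0, -0.03], "roll": 0, "fingers": 1}

```text
t: 1.63
tcp_pos: [0.2565, 0.5978, 0.3806]
tcp_rot: [3.138, -0.0, 2.736]
contact_force: [-0.0, -0.4, -0.0]
width: 0.0924
grip_force: 0.0
```

```bash
python3 - <<'E'
from h import *
for c,ps in (("top",[(275,201),(270,190),(264,175),(258,162),(178,238),(190,190),(215,150),(215,200),(205,130)]),("scene",[(299,209),(285,205),(270,199),(312,174),(250,155),(170,130),(50,90)])):
    p,d=vision.grab_frame(c); old=cv2.imread(f"pics/{c}0.png")[:,:,::-1]
    df=np.abs(p.astype(int)-old).max(2)>40; v,u=np.nonzero(df); print(c,df.sum(), (u.min(),u.max(),v.min(),v.max()) if len(u) else '')
    k=vision.calibration(c)
    for (u,v) in ps:
        z=d[v,u]; print((u,v),np.round((np.linalg.inv(k["K"])@[u*z,v*z,z]-k["t"])@k["R"],3))
    if c=="top":
        vv,uu=np.mgrid[:400,:640]
        X=(np.stack([uu*d,vv*d,d],-1)@np.linalg.inv(k["K"]).T-k["t"])@k["R"]
        s=(X[...,0]>.45)&(X[...,0]<.75)&(X[...,1]<-.02)&(X[...,1]>-.35)&(X[...,2]>.045)
        P=X[s]; print(len(P),P.min(0),P.max(0))
        for lo in np.arange(-.14,-.02,.02):
            q=P[(P[:,1]>lo)&(P[:,1]<lo+.02)]
            if len(q): print(lo,q.min(0).round(3),q.max(0).round(3))
print(arm.read_state()['tcp_pos'])
E
```

```text
top 0 
(275, 201) [ 0.508 -0.107  0.194]
(270, 190) [ 0.527 -0.098  0.196]
(264, 175) [ 0.589 -0.066  0.008]
(258, 162) [ 0.575 -0.078  0.211]
(178, 238) [0.44  0.043 0.249]
(190, 190) [0.52  0.029 0.242]
(215, 150) [ 0.594 -0.004  0.218]
(215, 200) [ 0.501 -0.016  0.258]
(205, 130) [0.614 0.001 0.268]
2602 [ 0.49008868 -0.11206856  0.04523189] [ 0.74992289 -0.0200168   0.26350641]
-0.12000000000000001 [ 0.504 -0.112  0.185] [ 0.528 -0.1    0.196]
-0.1 [ 0.51  -0.1    0.183] [ 0.585 -0.08   0.211]
-0.08 [ 0.547 -0.08   0.182] [ 0.633 -0.06   0.23 ]
-0.06 [ 0.547 -0.06   0.135] [ 0.668 -0.04   0.236]
-0.039999999999999994 [ 0.49  -0.04   0.045] [ 0.75  -0.02   0.264]
scene 9 (np.int64(598), np.int64(637), np.int64(218), np.int64(302))
(299, 209) [ 0.594 -0.178  0.024]
(285, 205) [0.454 0.047 0.247]
(270, 199) [0.486 0.039 0.238]
(312, 174) [ 0.509 -0.101  0.191]
(250, 155) [0.552 0.001 0.268]
(170, 130) [ 0.952 -0.168  0.107]
(50, 90) [0.684 0.183 0.406]
[0.25698687 0.60007259 0.38406588]
```

```bash
cat >> h.py <<'E'
from scipy.spatial.transform import Rotation as Ro
import json
def pose(s=None):
    s=s or arm.read_state(); return np.r_[s['tcp_pos'],s['tcp_rot'][2]]
def plan(P0,*targets,step=.040,f=1):
    P=np.array(P0,float); rows=[]
    for T in targets:
        T=np.array([P[i] if t is None else t for i,t in enumerate(T)],float); D=T-P; D[3]=(D[3]+np.pi)%(2*np.pi)-np.pi
        n=max(1,int(np.ceil(max(np.linalg.norm(D[:3])/step,abs(D[3])/.12))))
        for i in range(n):
            G=P+D/n; R=Ro.from_euler('xyz',[np.pi,0,P[3]]).as_matrix()
            o=[round(float(x),3) for x in R.T@(D[:3]/n)]; r=round(float(-D[3]/n),3); rows.append({"offset":o,"roll":r,"fingers":f})
            # track rounded
            P=np.r_[P[:3]+R@o,P[3]-r]
            if i<n-1: D=D*(n-1-i)/(n-i) if False else D
    for i in range(0,len(rows),5): print(json.dumps(rows[i:i+5]))
    print("end",P.round(4))
E
python3 - <<'E'
from h import *
print(pose(),arm.read_state()['t'])
plan([.2565,.599,.382,2.736],(.43,.2,.42,1.571),(.44,-.185,.42,1.571))
for u in [(315.9,241.2)]: print(unproj("top",u,.009))
E
```

```text
[0.25698687 0.60007259 0.38406588 2.73582162] 1.7333
[{"offset": [-0.029, -0.027, -0.003], "roll": 0.106, "fingers": 1}, {"offset": [-0.032, -0.024, -0.003], "roll": 0.106, "fingers": 1}, {"offset": [-0.034, -0.02, -0.003], "roll": 0.106, "fingers": 1}, {"offset": [-0.036, -0.017, -0.003], "roll": 0.106, "fingers": 1}, {"offset": [-0.037, -0.013, -0.003], "roll": 0.106, "fingers": 1}]
[{"offset": [-0.039, -0.009, -0.003], "roll": 0.106, "fingers": 1}, {"offset": [-0.039, -0.005, -0.003], "roll": 0.106, "fingers": 1}, {"offset": [-0.04, -0.001, -0.003], "roll": 0.106, "fingers": 1}, {"offset": [-0.039, 0.004, -0.003], "roll": 0.106, "fingers": 1}, {"offset": [-0.039, 0.008, -0.003], "roll": 0.106, "fingers": 1}]
[{"offset": [-0.038, 0.012, -0.003], "roll": 0.106, "fingers": 1}, {"offset": [-0.038, 0.001, -0.0], "roll": -0.0, "fingers": 1}, {"offset": [-0.038, 0.001, -0.0], "roll": -0.0, "fingers": 1}, {"offset": [-0.038, 0.001, -0.0], "roll": -0.0, "fingers": 1}, {"offset": [-0.038, 0.001, -0.0], "roll": -0.0, "fingers": 1}]
[{"offset": [-0.038, 0.001, -0.0], "roll": -0.0, "fingers": 1}, {"offset": [-0.038, 0.001, -0.0], "roll": -0.0, "fingers": 1}, {"offset": [-0.038, 0.001, -0.0], "roll": -0.0, "fingers": 1}, {"offset": [-0.038, 0.001, -0.0], "roll": -0.0, "fingers": 1}, {"offset": [-0.038, 0.001, -0.0], "roll": -0.0, "fingers": 1}]
[{"offset": [-0.038, 0.001, -0.0], "roll": -0.0, "fingers": 1}]
end [ 0.4403 -0.1811  0.415   1.57  ]
[[ 0.43883091 -0.1849495   0.009     ]]
```

>>> send_rows:
  commands:
    - {"offset": [-0.029, -0.027, -0.003], "roll": 0.106, "fingers": 1}
    - {"offset": [-0.032, -0.024, -0.003], "roll": 0.106, "fingers": 1}
    - {"offset": [-0.034, -0.02, -0.003], "roll": 0.106, "fingers": 1}
    - {"offset": [-0.036, -0.017, -0.003], "roll": 0.106, "fingers": 1}
    - {"offset": [-0.037, -0.013, -0.003], "roll": 0.106, "fingers": 1}

```text
t: 2.15
tcp_pos: [0.3363, 0.4136, 0.3911]
tcp_rot: [-3.141, 0.0, 2.2]
contact_force: [0.7, 0.1, 0.4]
width: 0.0918
grip_force: 0.0
```

>>> send_rows:
  commands:
    - {"offset": [-0.039, -0.009, -0.003], "roll": 0.106, "fingers": 1}
    - {"offset": [-0.039, -0.005, -0.003], "roll": 0.106, "fingers": 1}
    - {"offset": [-0.04, -0.001, -0.003], "roll": 0.106, "fingers": 1}
    - {"offset": [-0.039, 0.004, -0.003], "roll": 0.106, "fingers": 1}
    - {"offset": [-0.039, 0.008, -0.003], "roll": 0.106, "fingers": 1}

```text
t: 2.57
tcp_pos: [0.4148, 0.2317, 0.4065]
tcp_rot: [-3.142, -0.0, 1.671]
contact_force: [0.8, 0.2, -0.1]
width: 0.0918
grip_force: 0.0
```

>>> send_rows:
  commands:
    - {"offset": [-0.038, 0.012, -0.003], "roll": 0.106, "fingers": 1}
    - {"offset": [-0.038, 0.001, 0], "roll": 0, "fingers": 1}
    - {"offset": [-0.038, 0.001, 0], "roll": 0, "fingers": 1}
    - {"offset": [-0.038, 0.001, 0], "roll": 0, "fingers": 1}
    - {"offset": [-0.038, 0.001, 0], "roll": 0, "fingers": 1}

```text
t: 2.98
tcp_pos: [0.4338, 0.0432, 0.4092]
tcp_rot: [-3.141, -0.0, 1.57]
contact_force: [1.1, 0.8, -0.7]
width: 0.0921
grip_force: 0.0
```

>>> send_rows:
  commands:
    - {"offset": [-0.038, 0.001, 0], "roll": 0, "fingers": 1}
    - {"offset": [-0.038, 0.001, 0], "roll": 0, "fingers": 1}
    - {"offset": [-0.038, 0.001, 0], "roll": 0, "fingers": 1}
    - {"offset": [-0.038, 0.001, 0], "roll": 0, "fingers": 1}
    - {"offset": [-0.038, 0.001, 0], "roll": 0, "fingers": 1}

```text
t: 3.4
tcp_pos: [0.4385, -0.1467, 0.4093]
tcp_rot: [-3.142, -0.0, 1.57]
contact_force: [1.1, -0.5, 0.1]
width: 0.0914
grip_force: 0.0
```

```bash
python3 - <<'E'
from h import *
s=arm.read_state(); print(s['t'],s['tcp_pos'],s['tcp_rot'],s['joints'].round(2))
P=pose(s)
plan(P,(.602,-.335,.30,1.56),(.602,-.335,.10,1.56))
p,d=vision.grab_frame("top"); cv2.imwrite("pics/top2.png",p[:,:,::-1]); print(pose())
E
```

```text
3.4 [ 0.43854928 -0.14669899  0.40934979] [-3.14157043e+00 -1.04100956e-04  1.56987852e+00] [-0.06 -0.01  0.32  1.75  0.    1.4   0.26]
[{"offset": [-0.027, 0.023, 0.016], "roll": 0.001, "fingers": 1}, {"offset": [-0.027, 0.023, 0.016], "roll": 0.001, "fingers": 1}, {"offset": [-0.027, 0.023, 0.016], "roll": 0.001, "fingers": 1}, {"offset": [-0.027, 0.023, 0.016], "roll": 0.001, "fingers": 1}, {"offset": [-0.027, 0.023, 0.016], "roll": 0.001, "fingers": 1}]
[{"offset": [-0.027, 0.024, 0.016], "roll": 0.001, "fingers": 1}, {"offset": [-0.027, 0.024, 0.016], "roll": 0.001, "fingers": 1}, {"offset": [0.0, 0.0, 0.039], "roll": 0.001, "fingers": 1}, {"offset": [0.0, 0.0, 0.039], "roll": 0.001, "fingers": 1}, {"offset": [0.0, 0.0, 0.039], "roll": 0.001, "fingers": 1}]
[{"offset": [0.0, 0.0, 0.039], "roll": 0.001, "fingers": 1}, {"offset": [0.0, 0.0, 0.039], "roll": 0.001, "fingers": 1}]
end [ 0.6008 -0.3363  0.1023  1.5579]
[ 0.43752102 -0.15552493  0.4094791   1.56002303]
```

View pics/top2.png

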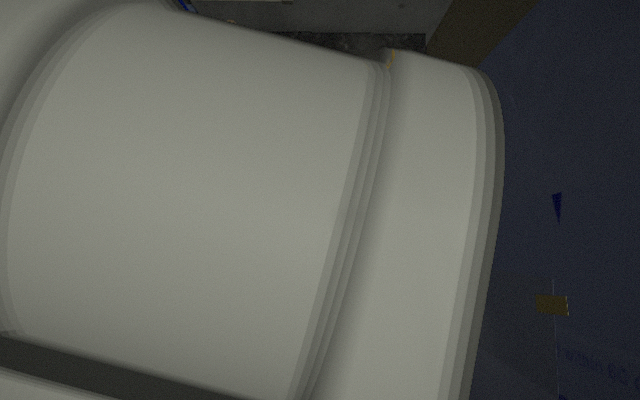

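>>> send_rows:
  commands:
    - {"offset": [-0.026, 0.023, 0.016], "roll": 0, "fingers": 1}
    - {"offset": [-0.026, 0.023, 0.016], "roll": 0, "fingers": 1}
    - {"offset": [-0.026, 0.023, 0.016], "roll": 0.01, "fingers": 1}
    - {"offset": [-0.026, 0.023, 0.016], "roll": 0, "fingers": 1}
    - {"offset": [-0.026, 0.023, 0.016], "roll": 0, "fingers": 1}

```text
t: 3.87
tcp_pos: [0.5544, -0.2762, 0.3282]
tcp_rot: [-3.141, -0.0, 1.56]
contact_force: [0.4, 0.2, 1.9]
width: 0.0919
grip_force: 0.0
```

>>> send_rows:
  commands:
    - {"offset": [-0.026, 0.023, 0.016], "roll": 0, "fingers": 1}
    - {"offset": [-0.023, 0.024, 0.016], "roll": 0, "fingers": 1}
    - {"offset": [0.0, 0.0, 0.039], "roll": 0, "fingers": 1}
    - {"offset": [0.0, 0.0, 0.039], "roll": 0, "fingers": 1}
    - {"offset": [0.0, 0.0, 0.039], "roll": 0, "fingers": 1}

```text
t: 4.28
tcp_pos: [0.5999, -0.3252, 0.1782]
tcp_rot: [-3.141, 0.0, 1.559]
contact_force: [0.8, -0.8, 0.1]
width: 0.092
grip_force: 0.0
```

>>> send_rows:
  commands:
    - {"offset": [0.0, 0.0, 0.039], "roll": 0, "fingers": 1}
    - {"offset": [0.0, 0.0, 0.039], "roll": 0, "fingers": 1}
    - {"offset": [0.0, 0.0, 0], "roll": 0, "fingers": 1}
    - {"offset": [0.0, 0.0, 0], "roll": 0, "fingers": 1}

```text
t: 4.62
tcp_pos: [0.5979, -0.3235, 0.1]
tcp_rot: [-3.136, -0.003, 1.56]
contact_force: [0.0, 0.1, 1.2]
width: 0.0922
grip_force: 0.0
```

```bash
python3 - <<'E'
from h import *
s=arm.read_state(); print(s['t'],s['tcp_pos'],s['tcp_rot'],s['contact_force'],s['joints'].round(2))
p,d=vision.grab_frame("scene"); cv2.imwrite("pics/s3.png",cv2.resize(p[60:300,180:460],None,fx=2.8,fy=2.5,interpolation=2)); print(pose())
for n in ['remote_fob','brass_cylinder','brass_padlock','steel_cylinder']: r=models.place_of("scene",n)[:1]; print(n,[(q['conf'],unproj("scene",q['centre'],.009)[0]) for q in r])
E
```

```text
4.6167 [ 0.59794512 -0.32346919  0.09996113] [-3.13561427e+00 -2.72020145e-03  1.55986053e+00] [0.03926027 0.13236766 1.1819966 ] [ 0.21  0.68  0.36  1.58 -0.27  0.94  0.65]
[ 0.60008437 -0.32498668  0.10306956  1.55978454]
remote_fob [(0.78, array([ 0.60124995, -0.24809519,  0.009     ]))]
brass_cylinder [(0.85, array([ 0.61263407, -0.34023498,  0.009     ]))]
brass_padlock [(0.7, array([ 0.60716885, -0.17023023,  0.009     ]))]
steel_cylinder [(0.58, array([ 0.60627884, -0.0895815 ,  0.009     ]))]
```

View pics/s3.png

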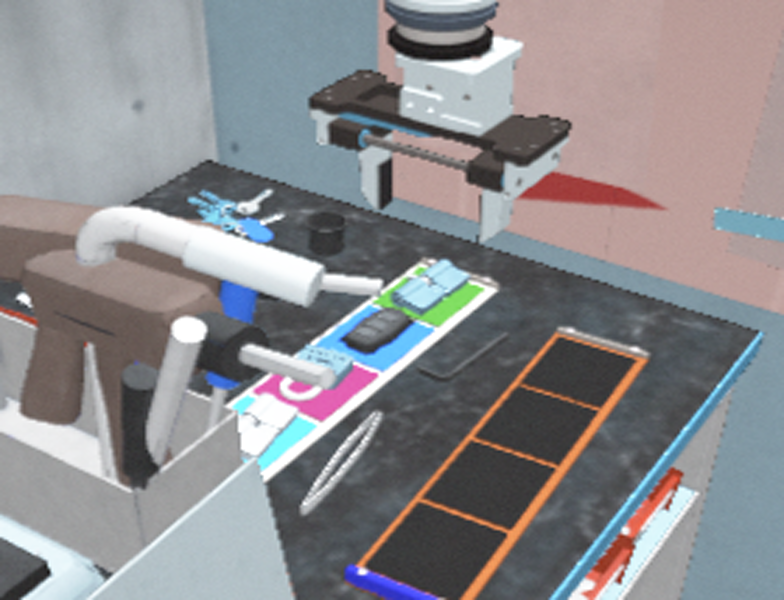

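>>> send_rows:
  commands:
    - {"offset": [-0.01, 0.002, 0.02], "roll": 0, "fingers": 1}
    - {"offset": [0, 0, 0.03], "roll": 0, "fingers": 1}
    - {"offset": [0, 0, 0.02], "roll": 0, "fingers": 1}
    - {"offset": [0, 0, 0.0], "roll": 0, "fingers": 1}
    - {"offset": [0, 0, 0.0], "roll": 0, "fingers": 1}

```text
t: 5.28
tcp_pos: [0.602, -0.3349, 0.0334]
tcp_rot: [-3.142, -0.0, 1.56]
contact_force: [0.5, 0.2, -0.1]
width: 0.0918
grip_force: 0.0
```

```bash
cat >> h.py <<'E'
def avg(n=4):
    Q=[pose()]
    for _ in range(n-1): vision.grab_frame("scene"); Q.append(pose())
    print("t",arm.read_state()['t'],"mean",np.mean(Q,0).round(4),"sd",np.std(Q,0).round(4)); return np.mean(Q,0)
E
python3 -c "
from h import *
avg(5)"
```

```text
t 5.4833 mean [ 0.6032 -0.3357  0.0349  1.5599] sd [0.0006 0.0004 0.0008 0.    ]
```

>>> send_rows:
  commands:
    - {"offset": [0, 0, 0.012], "roll": 0, "fingers": 1}
    - {"offset": [0, 0, 0.01], "roll": 0, "fingers": 1}
    - {"offset": [0, 0, 0.0], "roll": 0, "fingers": 1}

```text
t: 5.73
tcp_pos: [0.6004, -0.3338, 0.0082]
tcp_rot: [-3.138, -0.002, 1.56]
contact_force: [0.0, 0.2, -0.5]
width: 0.0921
grip_force: 0.0
```

>>> send_rows:
  commands:
    - {"offset": [0, 0, 0], "roll": 0, "fingers": -1}
    - {"offset": [0, 0, 0], "roll": 0, "fingers": -1}
    - {"offset": [0, 0, 0.0], "roll": 0, "fingers": -1}
    - {"offset": [0, 0, 0.0], "roll": 0, "fingers": -1}
    - {"offset": [0, 0, 0.0], "roll": 0, "fingers": -1}
  grip_force: 30

```text
t: 6.15
tcp_pos: [0.6022, -0.3352, 0.011]
tcp_rot: [3.141, 0.0, 1.56]
contact_force: [-0.4, -0.8, -0.2]
width: 0.0629
grip_force: 0.0
```

>>> send_rows:
  commands:
    - {"offset": [0, 0, 0], "roll": 0, "fingers": -1}
    - {"offset": [0, 0, 0], "roll": 0, "fingers": -1}
    - {"offset": [0, 0, 0.0], "roll": 0, "fingers": -1}

```text
t: 6.4
tcp_pos: [0.6021, -0.335, 0.0108]
tcp_rot: [3.141, 0.0, 1.56]
contact_force: [0.9, 1.4, -0.3]
width: 0.0431
grip_force: 0.4
```

>>> send_rows:
  commands:
    - {"offset": [0, 0, 0], "roll": 0, "fingers": -1}
    - {"offset": [0, 0, 0], "roll": 0, "fingers": -1}
    - {"offset": [0, 0, 0.0], "roll": 0, "fingers": -1}
    - {"offset": [0, 0, 0.0], "roll": 0, "fingers": -1}

```text
t: 6.73
tcp_pos: [0.6023, -0.3349, 0.0109]
tcp_rot: [3.141, 0.0, 1.56]
contact_force: [0.8, 0.5, 1.2]
width: 0.0323
grip_force: 29.9
```

>>> send_rows:
  commands:
    - {"offset": [0, 0, -0.02], "roll": 0, "fingers": -1}
    - {"offset": [0, 0, -0.03], "roll": 0, "fingers": -1}
    - {"offset": [0, 0, -0.03], "roll": 0, "fingers": -1}
    - {"offset": [0, 0, 0], "roll": 0, "fingers": -1}
    - {"offset": [0, 0, 0], "roll": 0, "fingers": -1}

```text
t: 7.15
tcp_pos: [0.603, -0.336, 0.0928]
tcp_rot: [3.138, 0.002, 1.56]
contact_force: [0.2, -0.0, -2.4]
width: 0.0325
grip_force: 29.9
```

```bash
cat >> h.py <<'E'
RO=np.array([.4396,-.185]); RA=np.deg2rad(3.8)
def out(x,y):  # rack_out frame -> world
    c,s=np.cos(RA),np.sin(RA); return RO+[c*x-s*y, s*x+c*y]
E
python3 -c "
from h import *
P=avg(3); s=arm.read_state(); print(s['width'],s['grip_force'])
x,y=out(-.003,.12); print(x,y)
plan(P,(x,y,.10,1.571+RA),(x,y,.03,1.571+RA),f=-1)
p,d=vision.grab_frame('scene'); cv2.imwrite('pics/s4.png',cv2.resize(p[60:300,180:460,::-1],None,fx=2.8,fy=2.5,interpolation=2))
"
```

```text
t 7.25 mean [ 0.6019 -0.3351  0.0911  1.5597] sd [0.0008 0.0007 0.0013 0.0001]
0.032569510569925575 29.911845019964858
0.42865372754712383 -0.06546264550615401
[{"offset": [0.03, -0.02, -0.001], "roll": -0.009, "fingers": -1}, {"offset": [0.03, -0.019, -0.001], "roll": -0.009, "fingers": -1}, {"offset": [0.03, -0.019, -0.001], "roll": -0.009, "fingers": -1}, {"offset": [0.03, -0.019, -0.001], "roll": -0.009, "fingers": -1}, {"offset": [0.03, -0.018, -0.001], "roll": -0.009, "fingers": -1}]
[{"offset": [0.031, -0.018, -0.001], "roll": -0.009, "fingers": -1}, {"offset": [0.031, -0.018, -0.001], "roll": -0.009, "fingers": -1}, {"offset": [0.031, -0.018, -0.001], "roll": -0.009, "fingers": -1}, {"offset": [0.031, -0.017, -0.001], "roll": -0.009, "fingers": -1}, {"offset": [-0.0, -0.0, 0.035], "roll": 0.002, "fingers": -1}]
[{"offset": [-0.0, -0.0, 0.035], "roll": 0.002, "fingers": -1}]
end [ 0.4291 -0.0652  0.0301  1.6367]
```

View pics/s4.png

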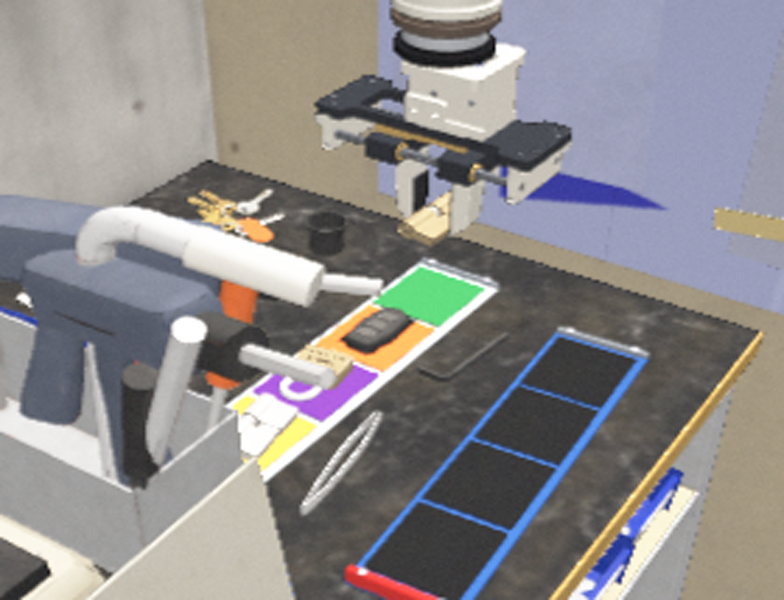

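```bash
python3 -c "
from h import *
plan([.602,-.335,.0915,1.56],(.436,-.2,.05,1.637),(.4287,-.0655,.05,1.637),(.4287,-.0655,.0275,1.637),f=-1)
"
```

```text
[{"offset": [0.022, -0.028, 0.007], "roll": -0.013, "fingers": -1}, {"offset": [0.023, -0.028, 0.007], "roll": -0.013, "fingers": -1}, {"offset": [0.023, -0.027, 0.007], "roll": -0.013, "fingers": -1}, {"offset": [0.023, -0.027, 0.007], "roll": -0.013, "fingers": -1}, {"offset": [0.024, -0.027, 0.007], "roll": -0.013, "fingers": -1}]
[{"offset": [0.024, -0.026, 0.007], "roll": -0.013, "fingers": -1}, {"offset": [0.034, 0.0, -0.0], "roll": 0.0, "fingers": -1}, {"offset": [0.034, 0.0, -0.0], "roll": 0.0, "fingers": -1}, {"offset": [0.034, 0.0, -0.0], "roll": 0.0, "fingers": -1}, {"offset": [0.034, 0.0, -0.0], "roll": 0.0, "fingers": -1}]
[{"offset": [-0.002, 0.002, 0.022], "roll": 0.001, "fingers": -1}]
end [ 0.429  -0.0657  0.0275  1.637 ]
```

>>> send_rows:
  commands:
    - {"offset": [0.022, -0.028, 0.007], "roll": -0.013, "fingers": -1}
    - {"offset": [0.023, -0.028, 0.007], "roll": -0.013, "fingers": -1}
    - {"offset": [0.023, -0.027, 0.007], "roll": -0.013, "fingers": -1}
    - {"offset": [0.023, -0.027, 0.007], "roll": -0.013, "fingers": -1}
    - {"offset": [0.024, -0.027, 0.007], "roll": -0.013, "fingers": -1}

```text
t: 7.72
tcp_pos: [0.4604, -0.2205, 0.054]
tcp_rot: [-3.139, -0.001, 1.626]
contact_force: [0.5, -0.3, -1.0]
width: 0.0324
grip_force: 29.9
```

>>> send_rows:
  commands:
    - {"offset": [0.024, -0.026, 0.007], "roll": -0.013, "fingers": -1}
    - {"offset": [0.034, 0.0, 0], "roll": 0.0, "fingers": -1}
    - {"offset": [0.034, 0.0, 0], "roll": 0.0, "fingers": -1}
    - {"offset": [0.034, 0.0, 0], "roll": 0.0, "fingers": -1}
    - {"offset": [0.032, 0.0, 0], "roll": 0.0, "fingers": -1}

```text
t: 8.13
tcp_pos: [0.4251, -0.0641, 0.0477]
tcp_rot: [-3.139, -0.0, 1.637]
contact_force: [1.5, 0.3, -1.3]
width: 0.0324
grip_force: 29.9
```

>>> send_rows:
  commands:
    - {"offset": [0, 0, 0.01], "roll": 0, "fingers": -1}
    - {"offset": [0, 0, 0.012], "roll": 0, "fingers": -1}
    - {"offset": [0, 0, 0], "roll": 0, "fingers": -1}

```text
t: 8.38
tcp_pos: [0.4247, -0.0647, 0.0245]
tcp_rot: [-3.137, -0.001, 1.64]
contact_force: [-0.1, 0.3, -1.9]
width: 0.0328
grip_force: 29.9
```

```bash
python3 -c "
from h import *
P=avg(4); s=arm.read_state(); print(s['width'],s['grip_force'],s['contact_force'],out(-.003,.12))
"
```

```text
t 8.5333 mean [ 0.4254 -0.0657  0.0255  1.6382] sd [0.0006 0.0007 0.0007 0.0014]
0.03286054637021868 29.912224626468742 [-0.10704272  0.36210378 -0.75453475] [ 0.42865373 -0.06546265]
```

>>> send_rows:
  commands:
    - {"offset": [0, 0.003, 0.007], "roll": 0, "fingers": -1}
    - {"offset": [0, 0, 0.006], "roll": 0, "fingers": -1}
    - {"offset": [0, 0, 0], "roll": 0, "fingers": -1}

```text
t: 8.78
tcp_pos: [0.4297, -0.0659, 0.0128]
tcp_rot: [-3.141, -0.0, 1.637]
contact_force: [-0.2, 0.3, -1.7]
width: 0.0324
grip_force: 29.9
```

>>> send_rows:
  commands:
    - {"offset": [0, 0, 0], "roll": 0, "fingers": 1}
    - {"offset": [0, 0, 0], "roll": 0, "fingers": 1}
    - {"offset": [0, 0, 0], "roll": 0, "fingers": 1}
    - {"offset": [0, 0, 0], "roll": 0, "fingers": 1}
    - {"offset": [0, 0, 0], "roll": 0, "fingers": 1}

```text
t: 9.2
tcp_pos: [0.4302, -0.0656, 0.014]
tcp_rot: [3.141, -0.0, 1.638]
contact_force: [-0.0, -0.5, 0.7]
width: 0.0613
grip_force: 0.0
```

```bash
python3 -c "
from h import *
P=avg(3); s=arm.read_state(); print(s['width'],s['grip_force'],s['contact_force'])
P=[.4287,-.0655,.0125,1.638]
plan(P,(.4287,-.0655,.045,1.638),(.4287,-.20,.05,1.638),(.50,-.25,.1,1.55),(.6025,-.258,.07,1.525))
"
```

```text
t 9.3 mean [ 0.4301 -0.0656  0.0139  1.6379] sd [0.     0.     0.     0.0001]
0.06950025979775899 0.0 [-0.08570844 -0.2462055  -0.03028234]
[{"offset": [0.0, 0.0, -0.032], "roll": -0.0, "fingers": 1}, {"offset": [-0.034, -0.002, -0.001], "roll": -0.0, "fingers": 1}, {"offset": [-0.034, -0.002, -0.001], "roll": -0.0, "fingers": 1}, {"offset": [-0.034, -0.002, -0.001], "roll": -0.0, "fingers": 1}, {"offset": [-0.034, -0.002, -0.001], "roll": -0.0, "fingers": 1}]
[{"offset": [-0.018, 0.022, -0.017], "roll": 0.029, "fingers": 1}, {"offset": [-0.017, 0.023, -0.017], "roll": 0.029, "fingers": 1}, {"offset": [-0.016, 0.023, -0.017], "roll": 0.029, "fingers": 1}, {"offset": [-0.002, 0.034, 0.01], "roll": 0.009, "fingers": 1}, {"offset": [-0.002, 0.034, 0.01], "roll": 0.009, "fingers": 1}]
[{"offset": [-0.001, 0.034, 0.01], "roll": 0.009, "fingers": 1}]
end [ 0.6016 -0.258   0.0695  1.524 ]
```

>>> send_rows:
  commands:
    - {"offset": [0.0, 0.0, -0.032], "roll": 0, "fingers": 1}
    - {"offset": [-0.034, -0.002, -0.001], "roll": 0, "fingers": 1}
    - {"offset": [-0.034, -0.002, -0.001], "roll": 0, "fingers": 1}
    - {"offset": [-0.034, -0.002, -0.001], "roll": 0, "fingers": 1}
    - {"offset": [-0.034, -0.002, -0.001], "roll": 0, "fingers": 1}

```text
t: 9.72
tcp_pos: [0.4314, -0.2028, 0.0501]
tcp_rot: [3.141, 0.0, 1.64]
contact_force: [1.2, 0.8, -0.4]
width: 0.0914
grip_force: 0.0
```

>>> send_rows:
  commands:
    - {"offset": [-0.018, 0.022, -0.017], "roll": 0.029, "fingers": 1}
    - {"offset": [-0.017, 0.023, -0.017], "roll": 0.029, "fingers": 1}
    - {"offset": [-0.016, 0.023, -0.017], "roll": 0.029, "fingers": 1}
    - {"offset": [-0.002, 0.034, 0.01], "roll": 0.009, "fingers": 1}
    - {"offset": [-0.002, 0.034, 0.01], "roll": 0.009, "fingers": 1}

```text
t: 10.13
tcp_pos: [0.5712, -0.2583, 0.0829]
tcp_rot: [3.137, 0.002, 1.53]
contact_force: [0.8, -0.3, 1.0]
width: 0.0914
grip_force: 0.0
```

>>> send_rows:
  commands:
    - {"offset": [-0.001, 0.034, 0.01], "roll": 0.009, "fingers": 1}
    - {"offset": [0, 0, 0.03], "roll": 0, "fingers": 1}
    - {"offset": [0, 0, 0], "roll": 0, "fingers": 1}

```text
t: 10.38
tcp_pos: [0.6018, -0.2556, 0.0355]
tcp_rot: [-3.136, -0.002, 1.526]
contact_force: [-1.9, 0.9, -1.0]
width: 0.092
grip_force: 0.0
```

```bash
python3 -c "
from h import *
P=avg(4); s=arm.read_state(); print(s['width'],s['grip_force'],s['contact_force'])
"
```

```text
t 10.5333 mean [ 0.6013 -0.2571  0.0382  1.5246] sd [0.0005 0.0011 0.002  0.0012]
0.09175872844450683 0.0 [0.54655273 0.17662124 0.33096305]
```

>>> send_rows:
  commands:
    - {"offset": [0.0, 0.0, 0.015], "roll": 0, "fingers": 1}
    - {"offset": [-0.001, 0, 0.0115], "roll": 0, "fingers": 1}
    - {"offset": [0, 0, 0], "roll": 0, "fingers": -1}
    - {"offset": [0, 0, 0], "roll": 0, "fingers": -1}
    - {"offset": [0, 0, 0], "roll": 0, "fingers": -1}

```text
t: 10.95
tcp_pos: [0.6027, -0.2593, 0.0145]
tcp_rot: [3.141, 0.0, 1.523]
contact_force: [0.1, 0.6, 0.6]
width: 0.0765
grip_force: 0.0
```

>>> send_rows:
  commands:
    - {"offset": [0.0, 0.0, 0], "roll": 0, "fingers": -1}
    - {"offset": [0, 0, 0], "roll": 0, "fingers": -1}
    - {"offset": [0, 0, 0], "roll": 0, "fingers": -1}
    - {"offset": [0, 0, 0], "roll": 0, "fingers": -1}
    - {"offset": [0, 0, 0], "roll": 0, "fingers": -1}

```text
t: 11.37
tcp_pos: [0.603, -0.2591, 0.0144]
tcp_rot: [3.141, 0.0, 1.524]
contact_force: [-0.3, -0.7, 0.4]
width: 0.0428
grip_force: 0.0
```

>>> send_rows:
  commands:
    - {"offset": [0.0, 0.0, 0], "roll": 0, "fingers": -1}
    - {"offset": [0, 0, 0], "roll": 0, "fingers": -1}
    - {"offset": [0, 0, 0], "roll": 0, "fingers": -1}
    - {"offset": [0, 0, 0], "roll": 0, "fingers": -1}

```text
t: 11.7
tcp_pos: [0.603, -0.2592, 0.0143]
tcp_rot: [3.141, 0.0, 1.524]
contact_force: [-0.3, -0.0, 0.9]
width: 0.0337
grip_force: 30.0
```

```bash
python3 -c "
from h import *
s=arm.read_state(); print(pose(s),s['width'],s['grip_force'],s['contact_force'])
x,y=out(0,.04);print(x,y)
P=[.602,-.258,.012,1.525]
plan(P,(.602,-.258,.07,1.525),(.5,-.25,.07,1.58),(.438,-.2,.05,1.637),(x,y,.045,1.637),(x,y,.024,1.637),f=-1)
"
```

```text
[ 0.60300382 -0.25915784  0.01433706  1.52385741] 0.03374968672146908 30.000304877758026 [-0.334092   -0.01310377  0.87882303]
0.436949043984 -0.145087941268318
[{"offset": [0.0, 0.0, -0.029], "roll": -0.0, "fingers": -1}, {"offset": [0.0, 0.0, -0.029], "roll": -0.0, "fingers": -1}, {"offset": [0.001, -0.034, -0.0], "roll": -0.018, "fingers": -1}, {"offset": [0.002, -0.034, -0.0], "roll": -0.018, "fingers": -1}, {"offset": [0.002, -0.034, -0.0], "roll": -0.018, "fingers": -1}]
[{"offset": [0.017, -0.021, 0.007], "roll": -0.019, "fingers": -1}, {"offset": [0.017, -0.02, 0.007], "roll": -0.019, "fingers": -1}, {"offset": [0.018, -0.02, 0.007], "roll": -0.019, "fingers": -1}, {"offset": [0.027, 0.001, 0.002], "roll": -0.001, "fingers": -1}, {"offset": [0.027, 0.001, 0.002], "roll": -0.001, "fingers": -1}]
[{"offset": [0.001, 0.001, 0.021], "roll": 0.001, "fingers": -1}]
end [ 0.4371 -0.1448  0.024   1.637 ]
```

>>> send_rows:
  commands:
    - {"offset": [0.0, 0.0, -0.029], "roll": 0, "fingers": -1}
    - {"offset": [0.0, 0.0, -0.029], "roll": 0, "fingers": -1}
    - {"offset": [0.001, -0.034, 0], "roll": -0.018, "fingers": -1}
    - {"offset": [0.002, -0.034, 0], "roll": -0.018, "fingers": -1}
    - {"offset": [0.002, -0.034, 0], "roll": -0.018, "fingers": -1}

```text
t: 12.12
tcp_pos: [0.5002, -0.251, 0.0726]
tcp_rot: [3.141, 0.0, 1.58]
contact_force: [-0.3, -0.2, 0.4]
width: 0.0335
grip_force: 30.0
```

>>> send_rows:
  commands:
    - {"offset": [0.017, -0.021, 0.007], "roll": -0.019, "fingers": -1}
    - {"offset": [0.017, -0.02, 0.007], "roll": -0.019, "fingers": -1}
    - {"offset": [0.018, -0.02, 0.007], "roll": -0.019, "fingers": -1}
    - {"offset": [0.027, 0.001, 0.002], "roll": 0, "fingers": -1}
    - {"offset": [0.027, 0.001, 0.002], "roll": 0, "fingers": -1}

```text
t: 12.53
tcp_pos: [0.435, -0.1467, 0.0469]
tcp_rot: [-3.14, -0.0, 1.631]
contact_force: [1.1, 0.3, -0.5]
width: 0.0331
grip_force: 30.0
```

>>> send_rows:
  commands:
    - {"offset": [0, 0, 0.018], "roll": 0, "fingers": -1}
    - {"offset": [0, 0, 0], "roll": 0, "fingers": -1}
    - {"offset": [0, 0, 0], "roll": 0, "fingers": -1}

```text
t: 12.78
tcp_pos: [0.4364, -0.1468, 0.0289]
tcp_rot: [-3.14, -0.0, 1.635]
contact_force: [-0.7, -0.1, 0.2]
width: 0.0339
grip_force: 30.0
```

```bash
python3 -c "
from h import *
P=avg(4); s=arm.read_state(); print(s['width'],s['grip_force'],s['contact_force'],out(0,.04))
"
```

```text
t 12.9333 mean [ 0.437  -0.1477  0.0294  1.6338] sd [0.0004 0.0005 0.0003 0.0009]
0.03334716346567287 29.999757707118988 [-0.97332986 -0.45259167 -0.15645097] [ 0.43694904 -0.14508794]
```

>>> send_rows:
  commands:
    - {"offset": [0.002, 0, 0.007], "roll": 0, "fingers": -1}
    - {"offset": [0, 0, 0.007], "roll": 0, "fingers": -1}
    - {"offset": [0, 0, 0], "roll": 0, "fingers": -1}

```text
t: 13.18
tcp_pos: [0.4369, -0.1451, 0.0144]
tcp_rot: [-3.141, 0.0, 1.634]
contact_force: [0.9, -0.2, -0.5]
width: 0.0335
grip_force: 30.0
```

>>> send_rows:
  commands:
    - {"offset": [0, 0, 0], "roll": 0, "fingers": 1}
    - {"offset": [0, 0, 0], "roll": 0, "fingers": 1}
    - {"offset": [0, 0, 0], "roll": 0, "fingers": 1}
    - {"offset": [0, 0, 0], "roll": 0, "fingers": 1}
    - {"offset": [0, 0, 0], "roll": 0, "fingers": 1}

```text
t: 13.6
tcp_pos: [0.4371, -0.1448, 0.0153]
tcp_rot: [3.141, -0.0, 1.635]
contact_force: [-0.5, 0.3, -0.3]
width: 0.0621
grip_force: 0.0
```

```bash
python3 -c "
from h import *
s=arm.read_state(); print(pose(s),s['width'],s['grip_force'],s['contact_force'])
P=[.437,-.145,.0155,1.634]
plan(P,(.437,-.145,.05,1.634),(.437,-.22,.05,1.6),(.54,-.25,.06,1.571),(.6085,-.193,.04,1.571))
"
```

```text
[ 0.43705377 -0.14478048  0.0152994   1.63480975] 0.062134464640962096 0.0 [-0.48075327  0.34953534 -0.34099595]
[{"offset": [0.0, 0.0, -0.035], "roll": -0.0, "fingers": 1}, {"offset": [-0.037, -0.002, 0.0], "roll": 0.017, "fingers": 1}, {"offset": [-0.037, -0.002, 0.0], "roll": 0.017, "fingers": 1}, {"offset": [-0.011, 0.034, -0.003], "roll": 0.01, "fingers": 1}, {"offset": [-0.011, 0.034, -0.003], "roll": 0.01, "fingers": 1}]
[{"offset": [-0.011, 0.034, -0.003], "roll": 0.01, "fingers": 1}, {"offset": [0.019, 0.023, 0.007], "roll": -0.0, "fingers": 1}, {"offset": [0.019, 0.023, 0.007], "roll": -0.0, "fingers": 1}, {"offset": [0.019, 0.023, 0.007], "roll": -0.0, "fingers": 1}]
end [ 0.6087 -0.1932  0.0385  1.57  ]
```

>>> send_rows:
  commands:
    - {"offset": [0.0, 0.0, -0.035], "roll": 0, "fingers": 1}
    - {"offset": [-0.037, -0.002, 0.0], "roll": 0.017, "fingers": 1}
    - {"offset": [-0.037, -0.002, 0.0], "roll": 0.017, "fingers": 1}
    - {"offset": [-0.011, 0.034, -0.003], "roll": 0.01, "fingers": 1}
    - {"offset": [-0.011, 0.034, -0.003], "roll": 0.01, "fingers": 1}

```text
t: 14.02
tcp_pos: [0.5043, -0.2422, 0.0567]
tcp_rot: [-3.14, 0.001, 1.575]
contact_force: [1.7, 0.1, -0.9]
width: 0.091
grip_force: 0.0
```

>>> send_rows:
  commands:
    - {"offset": [-0.011, 0.034, -0.003], "roll": 0.01, "fingers": 1}
    - {"offset": [0.019, 0.023, 0.007], "roll": 0, "fingers": 1}
    - {"offset": [0.019, 0.023, 0.007], "roll": 0, "fingers": 1}
    - {"offset": [0.019, 0.023, 0.007], "roll": 0, "fingers": 1}
    - {"offset": [0, 0, 0], "roll": 0, "fingers": 1}

```text
t: 14.43
tcp_pos: [0.6136, -0.185, 0.0367]
tcp_rot: [3.14, -0.004, 1.579]
contact_force: [1.9, 1.2, -0.1]
width: 0.092
grip_force: 0.0
```

```bash
python3 -c "
from h import *
P=avg(4); s=arm.read_state(); print(s['width'],s['contact_force'])
p,d=vision.grab_frame('scene'); cv2.imwrite('pics/s5.png',cv2.resize(p[90:310,200:440,::-1],None,fx=2.7,fy=2.7,interpolation=2))
"
```

```text
t 14.5833 mean [ 0.6106 -0.189   0.0372  1.5758] sd [0.002  0.0028 0.0004 0.0028]
0.0914544321486917 [-0.29955242 -0.42661161  0.22943821]
```

View pics/s5.png

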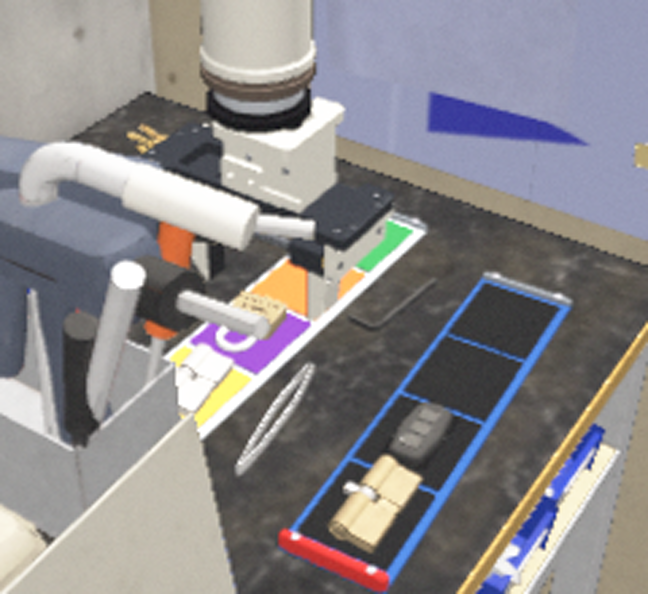

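>>> send_rows:
  commands:
    - {"offset": [-0.001, -0.001, 0.012], "roll": 0, "fingers": 1}
    - {"offset": [0, 0, 0.0125], "roll": 0, "fingers": 1}
    - {"offset": [0, 0, 0], "roll": 0, "fingers": -1}
    - {"offset": [0, 0, 0], "roll": 0, "fingers": -1}
    - {"offset": [0, 0, 0], "roll": 0, "fingers": -1}

```text
t: 15.05
tcp_pos: [0.6072, -0.1942, 0.0133]
tcp_rot: [-3.141, -0.0, 1.57]
contact_force: [0.3, -0.8, 0.5]
width: 0.0766
grip_force: 0.0
```

>>> send_rows:
  commands:
    - {"offset": [0.0, 0.0, 0], "roll": 0, "fingers": -1}
    - {"offset": [0, 0, 0], "roll": 0, "fingers": -1}
    - {"offset": [0, 0, 0], "roll": 0, "fingers": -1}
    - {"offset": [0, 0, 0], "roll": 0, "fingers": -1}
    - {"offset": [0, 0, 0], "roll": 0, "fingers": -1}

```text
t: 15.47
tcp_pos: [0.6084, -0.194, 0.0142]
tcp_rot: [3.14, 0.0, 1.571]
contact_force: [1.1, -0.1, 0.3]
width: 0.0434
grip_force: 0.6
```

>>> send_rows:
  commands:
    - {"offset": [0.0, 0.0, 0], "roll": 0, "fingers": -1}
    - {"offset": [0, 0, 0], "roll": 0, "fingers": -1}
    - {"offset": [0, 0, 0], "roll": 0, "fingers": -1}

```text
t: 15.72
tcp_pos: [0.6084, -0.194, 0.0141]
tcp_rot: [3.14, 0.0, 1.571]
contact_force: [1.1, -0.1, 0.6]
width: 0.0419
grip_force: 30.0
```

```bash
python3 -c "
from h import *
P=avg(3);s=arm.read_state(); print(s['width'],s['grip_force'],s['contact_force'])
x,y=out(0,-.054);print(x,y)
plan(P,(.606,P[1],.05,P[3]),(.6,-.25,.06,1.6),(.45,-.25,.06,1.637),(x,y,.045,1.637),f=-1)
"
```

```text
t 15.8167 mean [ 0.6084 -0.194   0.0141  1.5709] sd [0. 0. 0. 0.]
0.041717446562469125 29.998440742492676 [ 1.87748914 -0.88907934  1.37418552]
0.4431787906216 -0.2388812792877707
[{"offset": [0.0, -0.002, -0.036], "roll": -0.0, "fingers": -1}, {"offset": [-0.028, -0.003, -0.005], "roll": -0.015, "fingers": -1}, {"offset": [-0.028, -0.004, -0.005], "roll": -0.015, "fingers": -1}, {"offset": [0.001, -0.037, 0.0], "roll": -0.009, "fingers": -1}, {"offset": [0.001, -0.037, 0.0], "roll": -0.009, "fingers": -1}]
[{"offset": [0.002, -0.037, 0.0], "roll": -0.009, "fingers": -1}, {"offset": [0.002, -0.037, 0.0], "roll": -0.009, "fingers": -1}, {"offset": [0.012, -0.008, 0.015], "roll": -0.0, "fingers": -1}]
end [ 0.4429 -0.2391  0.0451  1.6369]
```

>>> send_rows:
  commands:
    - {"offset": [0.0, -0.002, -0.036], "roll": 0, "fingers": -1}
    - {"offset": [-0.028, -0.003, -0.005], "roll": -0.015, "fingers": -1}
    - {"offset": [-0.028, -0.004, -0.005], "roll": -0.015, "fingers": -1}
    - {"offset": [0.001, -0.037, 0.0], "roll": -0.009, "fingers": -1}
    - {"offset": [0.001, -0.037, 0.0], "roll": -0.009, "fingers": -1}

```text
t: 16.23
tcp_pos: [0.5248, -0.2527, 0.0597]
tcp_rot: [3.141, 0.002, 1.618]
contact_force: [-0.9, -0.2, -2.3]
width: 0.0416
grip_force: 30.0
```

>>> send_rows:
  commands:
    - {"offset": [0.002, -0.037, 0.0], "roll": -0.009, "fingers": -1}
    - {"offset": [0.002, -0.037, 0.0], "roll": -0.009, "fingers": -1}
    - {"offset": [0.011, -0.008, 0.02], "roll": 0, "fingers": -1}
    - {"offset": [0, 0, 0.01], "roll": 0, "fingers": -1}
    - {"offset": [0, 0, 0], "roll": 0, "fingers": -1}

```text
t: 16.65
tcp_pos: [0.4404, -0.2382, 0.0277]
tcp_rot: [-3.138, -0.003, 1.637]
contact_force: [0.0, -0.3, -2.3]
width: 0.0415
grip_force: 30.0
```

>>> send_rows:
  commands:
    - {"offset": [0, 0, 0], "roll": 0, "fingers": -1}
    - {"offset": [0, 0, 0], "roll": 0, "fingers": -1}

```text
t: 16.82
tcp_pos: [0.4442, -0.2404, 0.03]
tcp_rot: [3.14, 0.001, 1.638]
contact_force: [0.7, -1.2, -1.7]
width: 0.0416
grip_force: 30.0
```

```bash
python3 -c "
from h import *
P=avg(3); s=arm.read_state(); print(s['width'],s['grip_force'],s['contact_force'],out(0,-.055))
"
```

```text
t 16.9167 mean [ 0.4442 -0.2404  0.0301  1.6378] sd [0.0001 0.     0.0001 0.0001]
0.041691441481242854 29.996936917304993 [ 0.13745629  0.3425253  -0.95283103] [ 0.44324506 -0.23987908]
```

>>> send_rows:
  commands:
    - {"offset": [0, 0, 0.008], "roll": 0, "fingers": -1}
    - {"offset": [0, 0, 0.007], "roll": 0, "fingers": -1}
    - {"offset": [0, 0, 0], "roll": 0, "fingers": -1}
    - {"offset": [0, 0, 0], "roll": 0, "fingers": -1}

```text
t: 17.25
tcp_pos: [0.4421, -0.2397, 0.0141]
tcp_rot: [-3.141, -0.0, 1.637]
contact_force: [0.1, -0.8, -1.1]
width: 0.0418
grip_force: 30.0
```

>>> send_rows:
  commands:
    - {"offset": [0, 0, 0], "roll": 0, "fingers": 1}
    - {"offset": [0, 0, 0], "roll": 0, "fingers": 1}
    - {"offset": [0, 0, 0], "roll": 0, "fingers": 1}
    - {"offset": [0, 0, 0], "roll": 0, "fingers": 1}
    - {"offset": [0, 0, 0], "roll": 0, "fingers": 1}

```text
t: 17.67
tcp_pos: [0.4424, -0.2399, 0.0148]
tcp_rot: [3.141, 0.0, 1.637]
contact_force: [0.9, 0.4, 0.6]
width: 0.0704
grip_force: 0.0
```

>>> send_rows:
  commands:
    - {"offset": [0, 0, -0.02], "roll": 0, "fingers": 1}
    - {"offset": [0, 0, -0.02], "roll": 0, "fingers": 1}
    - {"offset": [0, 0, -0.02], "roll": 0, "fingers": 1}
    - {"offset": [0, 0, 0], "roll": 0, "fingers": 1}
    - {"offset": [0, 0, 0], "roll": 0, "fingers": 1}

```text
t: 18.08
tcp_pos: [0.4434, -0.2402, 0.0758]
tcp_rot: [3.139, 0.001, 1.637]
contact_force: [-0.5, -0.3, -0.3]
width: 0.0918
grip_force: 0.0
```

```bash
python3 -c "
from h import *
P=avg(3);s=arm.read_state(); print(s['width'],s['contact_force'])
plan(P,(.5,-.28,.06,1.63),(.605,-.21,.05,1.70))
p,d=vision.grab_frame('scene'); cv2.imwrite('pics/s6.png',cv2.resize(p[90:310,200:440,::-1],None,fx=2.7,fy=2.7,interpolation=2))
p,d=vision.grab_frame('top'); k=vision.calibration('top'); vv,uu=np.mgrid[:400,:640]
X=(np.stack([uu*d,vv*d,d],-1)@np.linalg.inv(k['K']).T-k['t'])@k['R']
for x in np.arange(.5,.68,.01):
  q=X[(abs(X[...,0]-x)<.005)&(X[...,1]>-.13)&(X[...,1]<-.03)&(X[...,2]>.13)&(X[...,2]<.3)]
  if len(q): i=q[:,1].argmin(); print(round(x,2),len(q),q[i].round(3),'zmax near edge',q[q[:,1]<q[i,1]+.02][:,2].max().round(3))
"
```

```text
t 18.1833 mean [ 0.4427 -0.2398  0.0749  1.6371] sd [0.0006 0.0003 0.0006 0.    ]
0.09190260908685981 [ 0.27489215  0.15784969 -0.03227214]
[{"offset": [-0.022, 0.027, 0.007], "roll": 0.004, "fingers": 1}, {"offset": [-0.022, 0.027, 0.007], "roll": 0.004, "fingers": 1}, {"offset": [0.016, 0.027, 0.003], "roll": -0.018, "fingers": 1}, {"offset": [0.016, 0.028, 0.003], "roll": -0.018, "fingers": 1}, {"offset": [0.015, 0.028, 0.003], "roll": -0.018, "fingers": 1}]
[{"offset": [0.014, 0.028, 0.003], "roll": -0.018, "fingers": 1}]
end [ 0.6048 -0.21    0.0489  1.7011]
0.5 28 [ 0.504 -0.105  0.193] zmax near edge 0.193
0.51 49 [ 0.51  -0.112  0.189] zmax near edge 0.196
0.52 44 [ 0.515 -0.109  0.193] zmax near edge 0.197
0.53 41 [ 0.526 -0.101  0.194] zmax near edge 0.198
0.54 39 [ 0.535 -0.097  0.19 ] zmax near edge 0.2
0.55 118 [ 0.545 -0.091  0.196] zmax near edge 0.211
0.56 190 [ 0.564 -0.091  0.2  ] zmax near edge 0.213
0.57 139 [ 0.565 -0.092  0.197] zmax near edge 0.213
0.58 151 [ 0.575 -0.087  0.2  ] zmax near edge 0.215
0.59 171 [ 0.585 -0.08   0.204] zmax near edge 0.226
0.6 175 [ 0.599 -0.076  0.216] zmax near edge 0.23
0.61 152 [ 0.607 -0.075  0.21 ] zmax near edge 0.233
0.62 135 [ 0.616 -0.07   0.216] zmax near edge 0.232
0.63 115 [ 0.626 -0.064  0.218] zmax near edge 0.235
0.64 97 [ 0.635 -0.06   0.218] zmax near edge 0.236
0.65 71 [ 0.647 -0.053  0.22 ] zmax near edge 0.237
0.66 52 [ 0.656 -0.048  0.223] zmax near edge 0.239
0.67 34 [ 0.667 -0.041  0.226] zmax near edge 0.239
0.68 13 [ 0.676 -0.036  0.227] zmax near edge 0.236
```

View pics/s6.png

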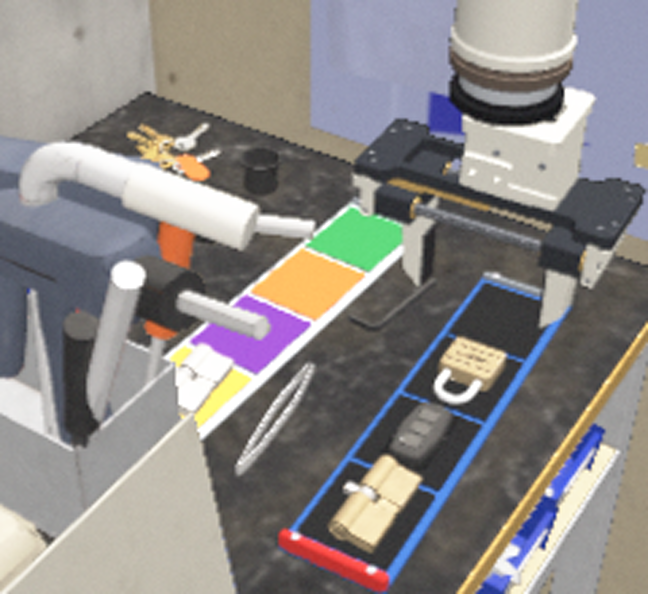

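>>> send_rows:
  commands:
    - {"offset": [-0.022, 0.027, 0.007], "roll": 0, "fingers": 1}
    - {"offset": [-0.022, 0.027, 0.007], "roll": 0, "fingers": 1}
    - {"offset": [0.016, 0.027, 0.003], "roll": -0.011, "fingers": 1}
    - {"offset": [0.016, 0.028, 0.003], "roll": -0.011, "fingers": 1}
    - {"offset": [0.015, 0.028, 0.003], "roll": -0.011, "fingers": 1}

```text
t: 18.7
tcp_pos: [0.5783, -0.227, 0.05]
tcp_rot: [-3.139, -0.001, 1.668]
contact_force: [0.5, -0.5, 0.9]
width: 0.0917
grip_force: 0.0
```

>>> send_rows:
  commands:
    - {"offset": [0.014, 0.028, 0.003], "roll": -0.005, "fingers": 1}
    - {"offset": [0.02, 0, 0.01], "roll": 0, "fingers": 1}
    - {"offset": [0.015, 0, 0.01], "roll": 0, "fingers": 1}
    - {"offset": [0, 0, 0], "roll": 0, "fingers": 1}
    - {"offset": [0, 0, 0], "roll": 0, "fingers": 1}

```text
t: 19.12
tcp_pos: [0.5987, -0.1747, 0.0269]
tcp_rot: [-3.137, -0.001, 1.676]
contact_force: [-1.1, -1.1, 0.7]
width: 0.0915
grip_force: 0.0
```

```bash
python3 -c "
from h import *
P=avg(3);s=arm.read_state(); print(s['width'],s['contact_force'])
plan(P,(.605,-.165,.0135,1.67),(.605,-.137,.0135,1.67),step=.02)
vision.grab_frame('scene')
for c in ('scene',):
  r=models.place_of(c,'steel_cylinder')[:2]; print([(q['conf'],unproj(c,q['centre'],.009)[0]) for q in r])
"
```

```text
t 19.2167 mean [ 0.5994 -0.1764  0.0279  1.6741] sd [0.0005 0.0013 0.0008 0.0014]
0.09168005802370749 [-0.06276732  0.4288731   0.18700223]
[{"offset": [0.011, 0.007, 0.014], "roll": 0.004, "fingers": 1}, {"offset": [0.014, 0.001, 0.0], "roll": 0.0, "fingers": 1}, {"offset": [0.014, 0.001, 0.0], "roll": 0.0, "fingers": 1}]
end [ 0.6044 -0.1366  0.0139  1.6701]
[(0.82, array([ 0.60981471, -0.09771057,  0.009     ])), (0.56, array([ 0.60370772, -0.20122903,  0.009     ]))]
```

>>> send_rows:
  commands:
    - {"offset": [0.011, 0.007, 0.014], "roll": 0, "fingers": 1}
    - {"offset": [0.014, 0.001, 0.0], "roll": 0.0, "fingers": 1}
    - {"offset": [0.013, 0.001, 0.0], "roll": 0.0, "fingers": 1}
    - {"offset": [0, 0, 0], "roll": 0, "fingers": 1}
    - {"offset": [0, 0, 0], "roll": 0, "fingers": 1}

```text
t: 19.73
tcp_pos: [0.6063, -0.1343, 0.0146]
tcp_rot: [-3.141, -0.001, 1.678]
contact_force: [-0.7, 0.5, -0.1]
width: 0.0917
grip_force: 0.0
```

>>> send_rows:
  commands:
    - {"offset": [0, 0, 0], "roll": 0, "fingers": -1}
    - {"offset": [0, 0, 0], "roll": 0.0, "fingers": -1}
    - {"offset": [0, 0, 0.0], "roll": 0.0, "fingers": -1}
    - {"offset": [0, 0, 0], "roll": 0, "fingers": -1}
    - {"offset": [0, 0, 0], "roll": 0, "fingers": -1}

```text
t: 20.15
tcp_pos: [0.6061, -0.1374, 0.0148]
tcp_rot: [3.141, 0.0, 1.674]
contact_force: [0.0, -0.2, -0.7]
width: 0.0629
grip_force: 0.0
```

>>> send_rows:
  commands:
    - {"offset": [0, 0, 0], "roll": 0, "fingers": -1}
    - {"offset": [0, 0, 0], "roll": 0.0, "fingers": -1}
    - {"offset": [0, 0, 0.0], "roll": 0.0, "fingers": -1}
    - {"offset": [0, 0, 0], "roll": 0, "fingers": -1}
    - {"offset": [0, 0, 0], "roll": 0, "fingers": -1}

```text
t: 20.57
tcp_pos: [0.6063, -0.1369, 0.0148]
tcp_rot: [3.141, 0.0, 1.675]
contact_force: [0.1, 0.4, -0.8]
width: 0.03
grip_force: 0.2
```

>>> send_rows:
  commands:
    - {"offset": [0, 0, 0], "roll": 0, "fingers": -1}
    - {"offset": [0, 0, 0], "roll": 0.0, "fingers": -1}

```text
t: 20.73
tcp_pos: [0.6062, -0.1368, 0.0148]
tcp_rot: [3.141, 0.0, 1.675]
contact_force: [1.4, 0.7, -0.3]
width: 0.0165
grip_force: 0.2
```

>>> send_rows:
  commands:
    - {"offset": [0, 0, 0], "roll": 0, "fingers": 1}
    - {"offset": [0, 0, 0], "roll": 0.0, "fingers": 1}
    - {"offset": [0, 0, 0], "roll": 0.0, "fingers": 1}
    - {"offset": [0, 0, 0], "roll": 0.0, "fingers": 1}
    - {"offset": [0, 0, 0], "roll": 0.0, "fingers": 1}

```text
t: 21.15
tcp_pos: [0.6061, -0.1367, 0.0147]
tcp_rot: [-3.141, -0.0, 1.675]
contact_force: [-0.9, 0.1, 0.4]
width: 0.045
grip_force: 0.0
```

```bash
python3 -c "
from h import *
p,d=vision.grab_frame('scene'); cv2.imwrite('pics/s7.png',cv2.resize(p[160:270,220:350,::-1],None,fx=5,fy=5,interpolation=2)); print(pose(), arm.read_state()['width'])
"
```

```text
[ 0.60604633 -0.13668643  0.01465253  1.67484578] 0.049035423110909734
```

View pics/s7.png

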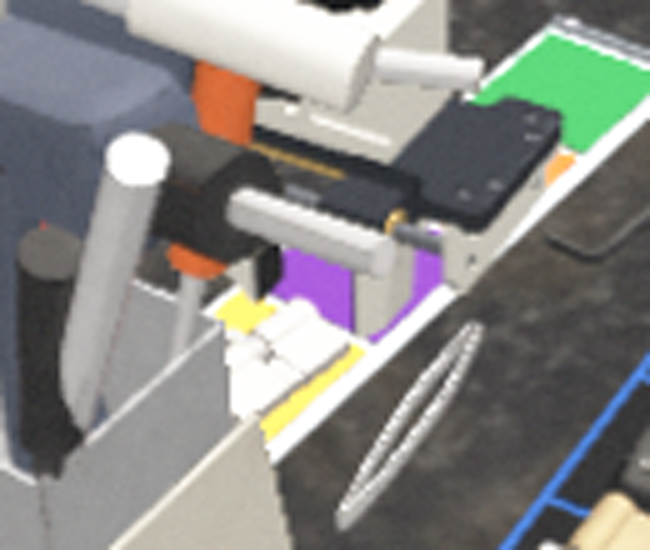

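>>> send_rows:
  commands:
    - {"offset": [0.003, 0, 0], "roll": -0.02, "fingers": 1}
    - {"offset": [0.003, 0, 0], "roll": -0.02, "fingers": 1}
    - {"offset": [0.001, 0, 0], "roll": 0, "fingers": 0}
    - {"offset": [0, 0, 0], "roll": 0.0, "fingers": -1}
    - {"offset": [0, 0, 0], "roll": 0.0, "fingers": -1}

```text
t: 21.62
tcp_pos: [0.6053, -0.1295, 0.0147]
tcp_rot: [-3.142, -0.0, 1.715]
contact_force: [0.1, 0.5, -0.7]
width: 0.0516
grip_force: 0.0
```

>>> send_rows:
  commands:
    - {"offset": [0, 0, 0], "roll": 0, "fingers": -1}
    - {"offset": [0, 0, 0], "roll": 0, "fingers": -1}
    - {"offset": [0, 0, 0], "roll": 0.0, "fingers": -1}
    - {"offset": [0, 0, 0], "roll": 0.0, "fingers": -1}
    - {"offset": [0, 0, 0], "roll": 0.0, "fingers": -1}

```text
t: 22.03
tcp_pos: [0.6056, -0.1299, 0.0148]
tcp_rot: [3.141, 0.0, 1.715]
contact_force: [0.6, 0.0, -1.2]
width: 0.0185
grip_force: 0.6
```

>>> send_rows:
  commands:
    - {"offset": [0, 0, 0], "roll": 0, "fingers": -1}

```text
t: 22.12
tcp_pos: [0.6055, -0.1298, 0.0147]
tcp_rot: [3.141, 0.0, 1.715]
contact_force: [0.4, -1.0, -0.1]
width: 0.0115
grip_force: 1.4
```

```bash
python3 -c "
from h import *
p,d=vision.grab_frame('scene'); cv2.imwrite('pics/s8.png',cv2.resize(p[170:270,230:340,::-1],None,fx=6,fy=6,interpolation=2)); print(pose(), arm.read_state()['width'],arm.read_state()['grip_force'])
print(proj('scene',[[.604,-.134,.026],[.587,-.134,.026],[.621,-.134,.026],[.605,-.13,.015]]))
"
```

```text
[ 0.60545509 -0.12983896  0.01475125  1.71485348] 0.007434153358900903 1.6759243731030438
[[282.81894483 217.76930677]
 [289.48971443 220.73938834]
 [276.24972592 214.84443946]
 [281.4954616  222.68760791]]
```

View pics/s8.png

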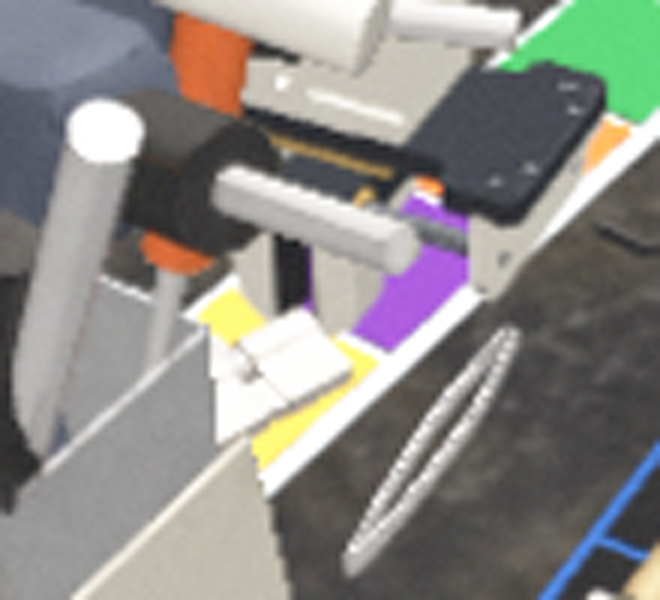

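```bash
python3 -c "
from h import *
print(unproj('scene',[(280,221.7),(288.7,230.8),(265.3,233),(266.5,243.5)],.024).round(4))
p,d=vision.grab_frame('scene');k=vision.calibration('scene')
for u,v in [(281,224),(287,230),(275,228),(285,226),(270,237)]:
  z=d[v,u]; print((u,v),((np.linalg.inv(k['K'])@[u*z,v*z,z]-k['t'])@k['R']).round(4))
"
```

```text
[[ 0.6028 -0.1227  0.024 ]
 [ 0.5715 -0.11    0.024 ]
 [ 0.6064 -0.079   0.024 ]
 [ 0.5856 -0.0565  0.024 ]]
(281, 224) [ 0.5951 -0.1159  0.0263]
(287, 230) [ 0.5873 -0.1246  0.0075]
(275, 228) [ 0.6002 -0.1024  0.023 ]
(285, 226) [ 0.5978 -0.132   0.0079]
(270, 237) [ 0.5935 -0.0773  0.0211]
```

```bash
python3 -c "
from h import *
for z in (.066,.1,.12,.14,.16,.18,.2,.22,.25,.3):
  q=proj('scene',[.6085,-.191,.0375+z])[0]; print('tip+',z,((q-[200,90])*2.7).round(0))
p,d=vision.grab_frame('scene'); k=vision.calibration('scene'); vv,uu=np.mgrid[:400,:640]
X=(np.stack([uu*d,vv*d,d],-1)@np.linalg.inv(k['K']).T-k['t'])@k['R']
m=(abs(X[...,0]-.6)<.12)&(X[...,1]<-.06)&(X[...,1]>-.3)&(d>0)
for z in np.arange(.08,.36,.02):
  q=X[m&(abs(X[...,2]-z)<.01)]
  if len(q): print(z.round(2),len(q),np.percentile(q,3,0)[:2].round(3),np.percentile(q,97,0)[:2].round(3))
"
```

```text
tip+ 0.066 [260. 224.]
tip+ 0.1 [259. 186.]
tip+ 0.12 [258. 163.]
tip+ 0.14 [257. 140.]
tip+ 0.16 [257. 115.]
tip+ 0.18 [256.  90.]
tip+ 0.2 [255.  64.]
tip+ 0.22 [254.  38.]
tip+ 0.25 [253.  -4.]
tip+ 0.3 [251. -77.]
0.08 94 [ 0.515 -0.177] [ 0.575 -0.104]
0.1 269 [ 0.51  -0.165] [ 0.593 -0.1  ]
0.12 861 [ 0.509 -0.172] [ 0.598 -0.104]
0.14 256 [ 0.553 -0.146] [ 0.601 -0.104]
0.16 83 [ 0.553 -0.159] [ 0.581 -0.114]
0.18 341 [ 0.508 -0.168] [ 0.58  -0.086]
0.2 315 [ 0.508 -0.141] [ 0.615 -0.088]
0.22 496 [ 0.566 -0.144] [ 0.626 -0.066]
0.24 431 [ 0.567 -0.14 ] [ 0.622 -0.092]
0.26 457 [ 0.567 -0.138] [ 0.626 -0.091]
0.28 530 [ 0.567 -0.139] [ 0.642 -0.092]
0.3 508 [ 0.567 -0.14 ] [ 0.624 -0.092]
0.32 474 [ 0.567 -0.141] [ 0.622 -0.091]
0.34 642 [ 0.564 -0.148] [ 0.632 -0.08 ]
```

>>> send_rows:
  commands:
    - {"offset": [-0.012, 0, 0], "roll": 0, "fingers": 1}
    - {"offset": [-0.013, 0, 0], "roll": 0.12, "fingers": 1}
    - {"offset": [0, 0, 0], "roll": 0.12, "fingers": 1}
    - {"offset": [0, 0, 0], "roll": 0.12, "fingers": 1}
    - {"offset": [0, 0, 0], "roll": 0, "fingers": 1}
  grip_force: 15

```text
t: 22.68
tcp_pos: [0.609, -0.1557, 0.0147]
tcp_rot: [3.141, 0.001, 1.35]
contact_force: [0.6, 0.0, -0.9]
width: 0.0306
grip_force: 0.0
```

>>> send_rows:
  commands:
    - {"offset": [0, 0, 0], "roll": 0, "fingers": 1}
    - {"offset": [0, 0, 0], "roll": 0, "fingers": 1}
    - {"offset": [0, 0, 0], "roll": 0, "fingers": 1}
    - {"offset": [0, 0, 0], "roll": 0, "fingers": 1}
    - {"offset": [0, 0, 0], "roll": 0, "fingers": 1}

```text
t: 23.1
tcp_pos: [0.6089, -0.1545, 0.0148]
tcp_rot: [3.142, -0.0, 1.356]
contact_force: [-0.5, 1.0, 0.4]
width: 0.0639
grip_force: 0.0
```

>>> send_rows:
  commands:
    - {"offset": [0, 0, 0], "roll": 0, "fingers": 1}
    - {"offset": [0, 0, 0], "roll": 0, "fingers": 1}
    - {"offset": [0, 0, 0], "roll": 0, "fingers": 1}
    - {"offset": [0, 0, 0], "roll": 0, "fingers": 1}
    - {"offset": [0, 0, 0], "roll": 0, "fingers": 1}

```text
t: 23.52
tcp_pos: [0.6089, -0.1545, 0.0147]
tcp_rot: [-3.142, -0.0, 1.355]
contact_force: [0.4, 0.1, 0.1]
width: 0.0911
grip_force: 0.0
```

```bash
python3 -c "
from h import *
P=avg(2);print(arm.read_state()['width'])
p,d=vision.grab_frame('scene');cv2.imwrite('pics/s9.png',cv2.resize(p[180:270,230:330,::-1],None,fx=6,fy=6,interpolation=2))
plan(P,(.607,-.121,.0138,1.35),step=.01)
k=vision.calibration('scene'); vv,uu=np.mgrid[:400,:640]
X=(np.stack([uu*d,vv*d,d],-1)@np.linalg.inv(k['K']).T-k['t'])@k['R']
q=X[(X[...,2]>.017)&(X[...,2]<.029)&(X[...,1]<-.05)&(X[...,1]>-.14)&(X[...,0]>.55)&(X[...,0]<.64)]; print(len(q))
r=cv2.minAreaRect((q[:,:2]*1000).astype(np.float32)); print(r, cv2.boxPoints(r))
"
```

```text
t 23.5667 mean [ 0.6089 -0.1545  0.0147  1.3549] sd [0. 0. 0. 0.]
0.09165207981722177
[{"offset": [0.008, -0.002, 0.0], "roll": 0.001, "fingers": 1}, {"offset": [0.008, -0.002, 0.0], "roll": 0.001, "fingers": 1}, {"offset": [0.008, -0.002, 0.0], "roll": 0.001, "fingers": 1}, {"offset": [0.008, -0.002, 0.0], "roll": 0.001, "fingers": 1}]
end [ 0.608  -0.1215  0.0147  1.3509]
282
((588.93994140625, -109.50150299072266), (84.10749816894531, 43.104164123535156), 61.72552490234375) [[ 550.0386  -136.32863]
 [ 587.9999  -156.74689]
 [ 627.8413   -82.67438]
 [ 589.88     -62.25612]]
```

View pics/s9.png

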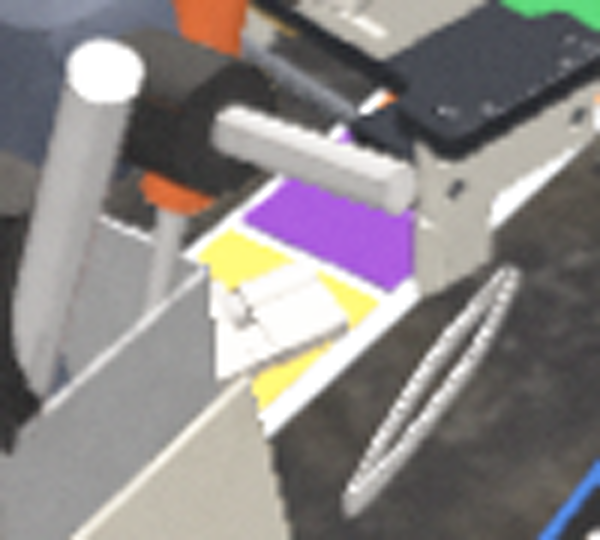

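```bash
python3 -c "
from h import *
C=lambda x,y:(230+x/6,180+y/6)
print(unproj('scene',[C(313,263),C(348,315),C(250,345)],.025).round(4))
print('cam',unproj('scene',[C(238,300)],.025).round(4),'plate corners',unproj('scene',[C(388,297),C(232,228)],.009).round(4))
p,d=vision.grab_frame('top');cv2.imwrite('pics/t9.png',cv2.resize(p[130:220,240:350,::-1],None,fx=6,fy=6,interpolation=2))
"
```

```text
[[ 0.5944 -0.1189  0.025 ]
 [ 0.569  -0.1042  0.025 ]
 [ 0.5871 -0.0747  0.025 ]]
cam [[ 0.604 -0.09   0.025]] plate corners [[ 0.574  -0.1332  0.009 ]
 [ 0.6411 -0.1325  0.009 ]]
```

View pics/t9.png

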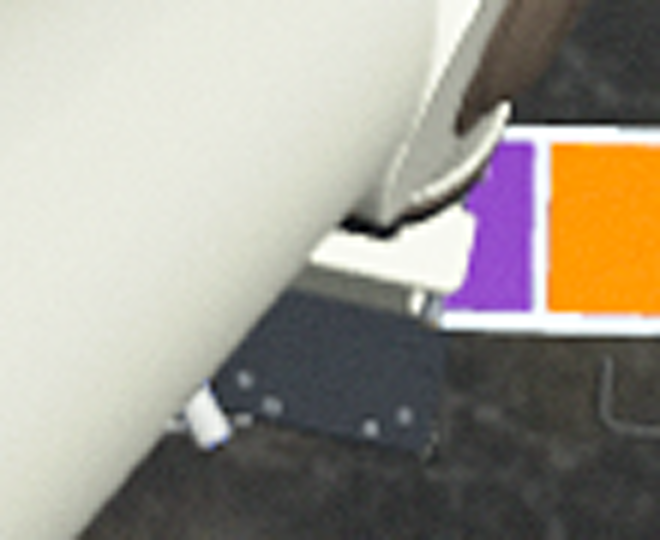

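>>> send_rows:
  commands:
    - {"offset": [0.01, -0.002, 0], "roll": 0, "fingers": 1}
    - {"offset": [0.01, -0.002, 0.001], "roll": 0, "fingers": 1}
    - {"offset": [0.008, -0.002, 0.001], "roll": 0, "fingers": 1}
    - {"offset": [0.005, -0.002, 0], "roll": 0, "fingers": 1}
    - {"offset": [0, 0, 0], "roll": 0, "fingers": 1}

```text
t: 24.08
tcp_pos: [0.608, -0.1173, 0.0123]
tcp_rot: [-3.14, -0.001, 1.358]
contact_force: [-0.2, 0.7, 0.3]
width: 0.0917
grip_force: 0.0
```

>>> send_rows:
  commands:
    - {"offset": [0, 0, 0], "roll": 0, "fingers": -1}
    - {"offset": [0, 0, 0], "roll": 0, "fingers": -1}
    - {"offset": [0, 0, 0], "roll": 0, "fingers": -1}
    - {"offset": [0, 0, 0], "roll": 0, "fingers": -1}
    - {"offset": [0, 0, 0], "roll": 0, "fingers": -1}

```text
t: 24.5
tcp_pos: [0.6077, -0.1213, 0.0127]
tcp_rot: [-3.141, 0.0, 1.354]
contact_force: [-1.0, -0.5, 0.2]
width: 0.0631
grip_force: 0.5
```

>>> send_rows:
  commands:
    - {"offset": [0, 0, 0], "roll": 0, "fingers": -1}
    - {"offset": [0, 0, 0], "roll": 0, "fingers": -1}
    - {"offset": [0, 0, 0], "roll": 0, "fingers": -1}
    - {"offset": [0, 0, 0], "roll": 0, "fingers": -1}

```text
t: 24.83
tcp_pos: [0.6081, -0.1207, 0.0126]
tcp_rot: [-3.141, -0.0, 1.355]
contact_force: [-1.4, -0.7, -0.1]
width: 0.0362
grip_force: 0.3
```

>>> send_rows:
  commands:
    - {"offset": [0, 0, 0], "roll": 0, "fingers": -1}
    - {"offset": [0, 0, 0], "roll": 0, "fingers": -1}

```text
t: 25.0
tcp_pos: [0.608, -0.1211, 0.0127]
tcp_rot: [3.142, 0.001, 1.355]
contact_force: [-0.3, -2.9, -0.2]
width: 0.0229
grip_force: 2.3
```

>>> send_rows:
  commands:
    - {"offset": [0, 0, 0], "roll": 0, "fingers": -1}
    - {"offset": [0, 0, 0], "roll": 0, "fingers": -1}

```text
t: 25.17
tcp_pos: [0.6087, -0.1231, 0.0131]
tcp_rot: [3.139, 0.002, 1.353]
contact_force: [1.0, -6.8, -0.5]
width: 0.011
grip_force: 13.4
```

```bash
python3 -c "
from h import *
p,d=vision.grab_frame('scene');cv2.imwrite('pics/s10.png',cv2.resize(p[180:270,230:330,::-1],None,fx=6,fy=6,interpolation=2)); s=arm.read_state();print(pose(s),s['width'],s['grip_force'],s['contact_force'])
"
```

```text
[ 0.60875525 -0.12346988  0.01317325  1.35275805] 0.00968512695349681 13.246320316866331 [ 0.85264306 -6.06600082  0.70177754]
```

View pics/s10.png

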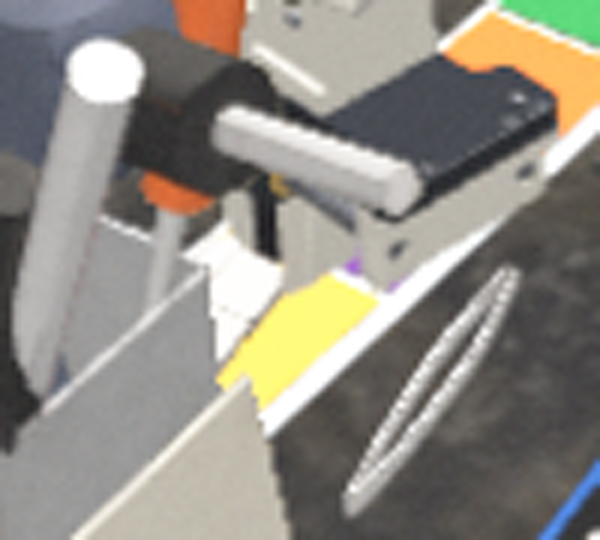

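>>> send_rows:
  commands:
    - {"offset": [0, 0, 0], "roll": 0, "fingers": 1}
    - {"offset": [-0.005, 0, 0], "roll": 0, "fingers": 1}
    - {"offset": [-0.01, 0, 0], "roll": 0, "fingers": 1}
    - {"offset": [-0.015, 0, 0], "roll": 0, "fingers": 1}
    - {"offset": [-0.015, 0, 0], "roll": 0, "fingers": 1}

```text
t: 25.63
tcp_pos: [0.5984, -0.1651, 0.0127]
tcp_rot: [3.142, -0.0, 1.356]
contact_force: [0.0, -0.1, 0.7]
width: 0.0382
grip_force: 0.0
```

>>> send_rows:
  commands:
    - {"offset": [-0.03, 0, 0], "roll": 0, "fingers": 1}
    - {"offset": [-0.03, 0, 0], "roll": 0, "fingers": 1}
    - {"offset": [-0.03, 0, 0], "roll": 0, "fingers": 1}
    - {"offset": [0, 0, 0], "roll": 0, "fingers": 1}
    - {"offset": [0, 0, 0], "roll": 0, "fingers": 1}

```text
t: 26.05
tcp_pos: [0.5772, -0.2577, 0.013]
tcp_rot: [3.141, 0.002, 1.348]
contact_force: [0.6, 0.3, 0.0]
width: 0.0715
grip_force: 0.0
```

```bash
cat > st.py <<'E'
from h import *
def steel(c='scene',show=True):
    p,d=vision.grab_frame(c); hsv=cv2.cvtColor(p,cv2.COLOR_RGB2HSV); k=vision.calibration(c); vv,uu=np.mgrid[:400,:640]
    X=(np.stack([uu*d,vv*d,d],-1)@np.linalg.inv(k['K']).T-k['t'])@k['R']
    # sample of scene: print label map in pixel window
    m=(X[...,0]>.55)&(X[...,0]<.66)&(X[...,1]>-.16)&(X[...,1]<-.04)&(X[...,2]<.04)&(d>0)
    v,u=np.nonzero(m)
    for r in range(v.min(),v.max()+1):
        row=''
        for q in range(u.min(),u.max()+1):
            if not m[r,q]: row+='.'; continue
            h,s,b=hsv[r,q]
            row+= 'Y' if s>120 and 22<h<36 else 'P' if s>80 and 120<h<160 else ('S' if X[r,q,2]>.017 else 'w') if s<60 and b>110 else '-'
        print(r,row)
    print('u0',u.min(),'..',u.max())
E
python3 -c "
from st import *
print(pose(),arm.read_state()['width']); steel()
for n in ('scene','top'):
  vision.grab_frame(n)
  print(n,[(q['conf'],q['extent']) for q in models.look_for(n,'steel_cylinder')[:2]])
"
```

```text
[ 0.57718623 -0.25774046  0.01301561  1.34802304] 0.07150258928582702
212 .........--w.wwPPPP.................................
213 .........-wwwwPPPPPP................................
214 .......--www-PPPPPPPPPP.............................
215 ......--wwwPPPPPPPPPPPPPP...........................
216 .....--ww.wPPPPPPPPPPPPPPPP.........................
217 .....wwwwww-PPPPPPPPPPPPPPPPPP......................
218 ...-wwww-wwwwwPPPPPPPPPPPPPPPPPP....................
219 ..-SSSSS-Y-wwwwwPPPPPPPPP.PPPPPPPP..................
220 --wSSSSSS-YY-wwwwwPPPPPPPPPPPPPPPPPP................
221 wwSSSSSSSS---YY-wwwwPPPPPPPPPPPPPPPPPPPP............
222 .SSSSSSSSSSSw--YY-wwwwPPPPPPPPPPPPPPPPPPPP..........
223 ...SSSSSSSSSSSw---Y-wwww-PPPPPPPPPPPPPPPP...........
224 .....SSSSSSSSSSSS-YYY-wwww-PPPPPPPPPPPPPwww.........
225 .....SSSSSSSSSSSS-YYYYY-wwwwwPPPPPPPPPPwwwww........
226 .....SSSSSSS.SSSS-YYYYYYY-wwwwwPPPPPP-wwwwww.-......
227 .....SSSSSSSSSSSwYYYYYYYYYY-wwwwwPPPwwwwwww---.....w
228 .....SSSSSSSSSSS-YYYYYYYYYYYY-wwwwwwwwwwww-----.....
229 .....SSSSSSSSSw.YYYYYYYYYYYYYYY-wwwwwwwww--------w..
230 
[... 1354 characters left out ...]
.........
254 ...............w------------........................
255 ...............w----------..........................
256 ...............w----------..........................
257 ...............w---------...........................
258 ...............w--------............................
259 ................w-----..............................
260 ................w-----..............................
261 ................w---................................
262 ................w---................................
263 .................w-.................................
264 .................w..................................
u0 260 .. 311
scene []
top [(0.67, [274.9, 161.2, 26.3, 23.0])]
```

```bash
python3 -c "
from st import *
print('end edge',unproj('scene',[(263,219),(267.5,219),(276.5,224.5)],.025).round(4),'side',unproj('scene',[(276,226.5),(266.5,240.5)],.02).round(4))
steel('top')
"
```

```text
end edge [[ 0.6363 -0.1092  0.025 ]
 [ 0.6286 -0.1143  0.025 ]
 [ 0.6028 -0.1109  0.025 ]] side [[ 0.6035 -0.1098  0.02  ]
 [ 0.5938 -0.0664  0.02  ]]
146 ....-----------..-------.--...-..-.-.---..-...
147 ....------------------------------------------
148 .....---------------------------------------..
149 .....-wwwwwwwwwwwwwwwwwwwwwww--------------...
150 .....-wwwwwwwwwwwwwwwwwwwwwwwwwwwwwwwwwwww....
151 ....-wwwwwwwwwwwwwwwwwwwwwwwwwwwwwwwwwww......
152 ....-www-YYYYYYY-S-YYYYYYYYYYYYYY------.......
153 .....www-YYYYYYYSSSYYYYYYYYYYYYYYYYYY.........
154 .....www-YYYYYYY-SSYYYY---SSSSS-YYYY..........
155 ......ww-Y.YYYYY-SSSSSSSSSSSSSSSYYY...........
156 .......w-YY---S-SSSSSSSSSSSSSSSSY.............
157 .......SSSSSSSSSSSSSSSSSSSSSSSSS..............
158 ........SSSSSSSSSSSSSSSSSSSSSSS...............
159 ........SSSSSSSSSSSSSSSSSSSSS.................
160 .........SSSSSSSSSSSSSSSSSSS..................
161 ..........SSSSSSSS--wSSSSSS...................
162 ..........SSSSSSSYYYYSSSS.....................
163 ...........SSSSSSSSSSSSS......................
164 ...........SSSSSSSSSSSS.......................
165 ............SwSSSSSSS.........................
166 ............SSSSSSSw..........................
167 .............SwSSSS...........................
168 ..............SSS.............................
169 ..............SS..............................
170 .............SS...............................
171 ............Y.................................
172 ..........YY..................................
173 .........YY...................................
174 ..............................................
175 ..............................................
176 ...w..........................................
177 .-w-..........................................
178 ----..........................................
179 ---...........................................
180 -.............................................
u0 254 .. 299
```

```bash
python3 -c "
from h import *
print(unproj('top',[(286,157),(284,153.5),(264,156.5),(271,151.8)],.025).round(4))
print('rack top edge',unproj('top',[(262,148.5),(290,149)],.008).round(4))
P=avg(2);print(arm.read_state()['width'])
"
```

```text
[[ 0.6279 -0.1163  0.025 ]
 [ 0.6359 -0.1117  0.025 ]
 [ 0.6286 -0.0667  0.025 ]
 [ 0.6395 -0.0823  0.025 ]]
rack top edge [[ 0.6514 -0.0598  0.008 ]
 [ 0.6508 -0.1243  0.008 ]]
t 26.4 mean [ 0.5797 -0.251   0.0126  1.3568] sd [0.     0.0001 0.     0.0001]
0.09151286723518559
```

```bash
python3 -c "
from h import *
plan([.5797,-.251,.0126,1.3568],(.60,-.22,.045,1.55),(.6245,-.165,.04,1.728))
"
```

```text
[{"offset": [0.017, 0.007, -0.016], "roll": -0.097, "fingers": 1}, {"offset": [0.017, 0.008, -0.016], "roll": -0.097, "fingers": 1}, {"offset": [0.028, 0.012, 0.002], "roll": -0.089, "fingers": 1}, {"offset": [0.027, 0.014, 0.002], "roll": -0.089, "fingers": 1}]
end [ 0.6247 -0.1643  0.0406  1.7288]
```

>>> send_rows:
  commands:
    - {"offset": [0.017, 0.007, -0.016], "roll": -0.097, "fingers": 1}
    - {"offset": [0.017, 0.008, -0.016], "roll": -0.097, "fingers": 1}
    - {"offset": [0.028, 0.012, 0.002], "roll": -0.089, "fingers": 1}
    - {"offset": [0.027, 0.014, 0.002], "roll": -0.089, "fingers": 1}
    - {"offset": [0, 0, 0.015], "roll": 0, "fingers": 1}

```text
t: 26.82
tcp_pos: [0.6308, -0.1561, 0.0283]
tcp_rot: [3.133, -0.004, 1.741]
contact_force: [0.6, 2.0, -0.0]
width: 0.0922
grip_force: 0.0
```

>>> send_rows:
  commands:
    - {"offset": [0, 0, 0.012], "roll": 0, "fingers": 1}
    - {"offset": [0, 0, 0], "roll": 0, "fingers": 1}
    - {"offset": [0, 0, 0], "roll": 0, "fingers": 1}

```text
t: 27.07
tcp_pos: [0.6226, -0.1669, 0.0125]
tcp_rot: [-3.138, 0.0, 1.725]
contact_force: [-0.5, -1.1, 1.2]
width: 0.0918
grip_force: 0.0
```

```bash
python3 -c "
from h import *
P=avg(3);plan(P,(.617,-.116,.0125,1.728),step=.012)
"
```

```text
t 27.1667 mean [ 0.6232 -0.1674  0.0132  1.7247] sd [0.0005 0.0003 0.0006 0.0003]
[{"offset": [0.01, 0.0, 0.0], "roll": -0.001, "fingers": 1}, {"offset": [0.01, 0.0, 0.0], "roll": -0.001, "fingers": 1}, {"offset": [0.01, 0.0, 0.0], "roll": -0.001, "fingers": 1}, {"offset": [0.01, 0.0, 0.0], "roll": -0.001, "fingers": 1}, {"offset": [0.01, 0.0, 0.0], "roll": -0.001, "fingers": 1}]
end [ 0.6155 -0.118   0.0132  1.7297]
```

>>> send_rows:
  commands:
    - {"offset": [0.012, 0.001, 0], "roll": 0, "fingers": 1}
    - {"offset": [0.012, 0, 0], "roll": 0, "fingers": 1}
    - {"offset": [0.01, 0, 0], "roll": 0, "fingers": 1}
    - {"offset": [0.008, 0, 0], "roll": 0, "fingers": 1}
    - {"offset": [0.005, 0, 0], "roll": 0, "fingers": 1}

```text
t: 27.58
tcp_pos: [0.6181, -0.1163, 0.0138]
tcp_rot: [3.141, -0.001, 1.729]
contact_force: [0.1, -0.8, -0.7]
width: 0.092
grip_force: 0.0
```

>>> send_rows:
  commands:
    - {"offset": [0.003, 0, 0], "roll": 0, "fingers": 1}
    - {"offset": [0.002, 0, 0], "roll": 0, "fingers": 1}
    - {"offset": [0, 0, 0], "roll": 0, "fingers": 1}

```text
t: 27.83
tcp_pos: [0.6173, -0.1138, 0.0138]
tcp_rot: [-3.142, 0.0, 1.727]
contact_force: [-0.2, 0.1, -0.3]
width: 0.092
grip_force: 0.0
```

```bash
python3 -c "
from st import *
P=avg(2);print(arm.read_state()['contact_force']);steel('scene')
" | awk '/^[tu\[]/||/S/'
```

```text
t 27.8833 mean [ 0.6174 -0.1142  0.0138  1.7271] sd [0.     0.0003 0.     0.0003]
[ 0.29355963 -0.47863297 -0.10671634]
219 ............-SSSSS-Y-wwwwwPPPPPPPPPPPPPP......................
220 ..........--wSSSSSS-YY-wwwwwPPPPPPPPPPPP......................
221 ..........wwSSSSSSSS---YY-wwwwPPPPPPPPPP......................
222 ............SSSSSSSSSSw--YY-wwwwPPPPPPPP......................
223 .............SSSSSSSSSSSw---Y-wwww-PPPPP..........SS..........
224 ...............SSSSSSSS.SSS-YYY-wwww-PPP..........SSww........
225 ...............SSSSSSSSSSSS-YYYYY-wwwwwP-S.......SSSww........
226 ...............SSSSSSSSSSSS-YYYYYYY-wwwwSSSS.....SSSww........
227 ...............SSSSSSSSSSSwYYYYYYYYYY-wwSSSSSS..SSSww---.....w
228 ...............SSSSSSSSSSS-YYYYYYYYYYYY-YSSSS.SSSSww------....
229 ...............SSSSSSSSSSwYYYYYYYYYYYYYY-SSSSSSSSSw--------w..
230 ...............SSSSSSSSwwYYYYYYYYYYYYYYYYSSSSSSSSw--------w...
231 ................SSSSSSwwYYYYYYYYYYYYYYYYYSSSSSSSw--------w....
232 ...............SSSSSSSS-YYYYYYYYYYYYYYYY-SSSSSSw--------w...w.
233 ................wSSSwSwYYYYYYYYYYYYYYYYY-SSSSSw--------w......
234 ................SSSSwwYYYYYYYYYYYYYYYY-wwwSSww--------w.......
235 ................SSSwwYYYYYYYYYYYYYYYY-wwwwwww--------w........
236 ................SSSwYYYYYYYYYYYYYYYY-wwwwwww---------.........
237 ................SSw-YYYYYYYYYYYYYYY-wwwwww----------w.........
238 ................SwwYYYYYYYYYYYYYY--wwwwww----------w..........
u0 250 .. 311
```

>>> send_rows:
  commands:
    - {"offset": [0, 0, 0], "roll": 0, "fingers": -1}
    - {"offset": [0, 0, 0], "roll": 0, "fingers": -1}
    - {"offset": [0, 0, 0], "roll": 0, "fingers": -1}
    - {"offset": [0, 0, 0], "roll": 0, "fingers": -1}
    - {"offset": [0, 0, 0], "roll": 0, "fingers": -1}

```text
t: 28.35
tcp_pos: [0.6173, -0.1145, 0.0137]
tcp_rot: [-3.142, 0.0, 1.727]
contact_force: [-0.1, -0.0, -0.2]
width: 0.0626
grip_force: 0.0
```

>>> send_rows:
  commands:
    - {"offset": [0, 0, 0], "roll": 0, "fingers": -1}
    - {"offset": [0, 0, 0], "roll": 0, "fingers": -1}
    - {"offset": [0, 0, 0], "roll": 0, "fingers": -1}
    - {"offset": [0, 0, 0], "roll": 0, "fingers": -1}

```text
t: 28.68
tcp_pos: [0.6176, -0.1143, 0.0138]
tcp_rot: [3.141, 0.0, 1.727]
contact_force: [0.5, 0.1, -1.0]
width: 0.0367
grip_force: 0.2
```

>>> send_rows:
  commands:
    - {"offset": [0, 0, 0], "roll": 0, "fingers": -1}

```text
t: 28.77
tcp_pos: [0.6176, -0.1143, 0.0138]
tcp_rot: [3.141, 0.0, 1.727]
contact_force: [0.8, -1.2, -0.5]
width: 0.033
grip_force: 15.0
```

>>> send_rows:
  commands:
    - {"offset": [0, 0, 0], "roll": 0, "fingers": -1}
    - {"offset": [-0.004, 0, -0.001], "roll": 0, "fingers": -1}
    - {"offset": [-0.008, 0, 0], "roll": 0, "fingers": -1}
    - {"offset": [-0.012, 0, 0], "roll": 0, "fingers": -1}
    - {"offset": [-0.015, 0, 0], "roll": 0, "fingers": -1}
  grip_force: 25

```text
t: 29.18
tcp_pos: [0.6234, -0.1533, 0.0145]
tcp_rot: [-3.141, -0.0, 1.728]
contact_force: [-0.1, -0.5, -0.6]
width: 0.0327
grip_force: 24.9
```

>>> send_rows:
  commands:
    - {"offset": [-0.015, 0, 0], "roll": 0, "fingers": -1}
    - {"offset": [-0.015, 0, 0], "roll": 0.06, "fingers": -1}
    - {"offset": [-0.015, 0, 0], "roll": 0.06, "fingers": -1}
    - {"offset": [-0.01, 0, 0], "roll": 0.03, "fingers": -1}
    - {"offset": [0, 0, 0], "roll": 0, "fingers": -1}

```text
t: 29.6
tcp_pos: [0.6291, -0.2133, 0.0149]
tcp_rot: [3.141, 0.004, 1.571]
contact_force: [0.0, -1.4, -0.6]
width: 0.0328
grip_force: 24.9
```

```bash
python3 -c "
from st import *
P=avg(2);s=arm.read_state();print(s['width'],s['grip_force'],s['contact_force'])
p,d=vision.grab_frame('scene')
print([(q['conf'],unproj('scene',q['centre'],.009)[0].round(4)) for q in models.place_of('scene','steel_cylinder')[:2]])
"
```

```text
t 29.65 mean [ 0.6291 -0.212   0.0148  1.5725] sd [0.     0.0012 0.0001 0.0016]
0.032326802710059076 24.947513696315582 [ 0.62123281  0.36752947 -1.24751198]
[(0.55, array([ 0.6384, -0.1887,  0.009 ])), (0.15, array([ 0.4366, -0.213 ,  0.009 ]))]
```

>>> send_rows:
  commands:
    - {"offset": [0, 0, 0], "roll": 0, "fingers": 1}
    - {"offset": [0, 0, 0], "roll": 0, "fingers": 1}
    - {"offset": [0, 0, 0], "roll": 0, "fingers": 1}
    - {"offset": [0, 0, 0], "roll": 0, "fingers": 1}
    - {"offset": [0, 0, 0], "roll": 0, "fingers": 1}

```text
t: 30.17
tcp_pos: [0.6301, -0.2069, 0.0149]
tcp_rot: [3.141, -0.0, 1.578]
contact_force: [0.6, 0.3, -0.6]
width: 0.0612
grip_force: 0.0
```

>>> send_rows:
  commands:
    - {"offset": [0.01, 0, 0], "roll": 0, "fingers": 1}
    - {"offset": [0.01, 0, 0.001], "roll": 0, "fingers": 1}
    - {"offset": [0.007, 0, 0], "roll": 0, "fingers": 1}
    - {"offset": [0.003, 0, 0], "roll": 0, "fingers": 1}
    - {"offset": [0, 0, 0], "roll": 0, "fingers": 1}

```text
t: 30.58
tcp_pos: [0.63, -0.1748, 0.0135]
tcp_rot: [-3.141, -0.001, 1.58]
contact_force: [-0.1, 0.0, -0.2]
width: 0.0907
grip_force: 0.0
```

```bash
sed -i "s/X\[...,1\]>-.16)&(X\[...,1\]<-.04)/X[...,1]>-.26)\&(X[...,1]<-.1)/; s/<.66)/<.68)/" st.py; python3 -c "
from st import *
P=avg(2);s=arm.read_state();print(s['width'],s['contact_force'])
steel('scene')
"
```

```text
t 30.6333 mean [ 0.6299 -0.1754  0.0136  1.5791] sd [0.     0.0007 0.0001 0.0005]
0.09139746805069805 [ 0.07085153  0.22791454 -0.75054508]
186 ....................................-...............................................
187 ....................................w----...........................................
188 .......................................w--..........................................
189 ....................................................................................
190 ................................-...................................................
191 ...............................-----................................................
192 ..............................--------..............................................
193 .............................-----------............................................
194 ............................-------wwww-............................................
195 ..........................--------wSSSSw............................................
196 .........................--------wSSSSSS..........................
[... 3782 characters left out ...]
...........wwwww-----------....................................
240 .................................www-----------w....................................
241 .................................ww-----------w.....................................
242 .................................w------------......................................
243 ....................................---------.......................................
244 .....................................-------w.......................................
245 ........................................----........................................
246 ..........................................-.........................................
u0 253 .. 336
```

```bash
python3 -c "
from h import *
for q in [(281,216.5),(285.5,213),(273,208.5),(276.5,214),(299,203),(288,194.5),(295,206)]: print(q,unproj('scene',[q],.024).round(4)[0])
vision.grab_frame('top');print([(q['conf'],q['extent'],unproj('top',q['extent'][:2],.018).round(4)) for q in models.look_for('top','steel_cylinder')[:2]])
"
```

```text
(281, 216.5) [ 0.6111 -0.137   0.024 ]
(285.5, 213) [ 0.6101 -0.1514  0.024 ]
(273, 208.5) [ 0.6411 -0.1488  0.024 ]
(276.5, 214) [ 0.6238 -0.1383  0.024 ]
(299, 203) [ 0.606  -0.1947  0.024 ]
(288, 194.5) [ 0.6436 -0.206   0.024 ]
(295, 206) [ 0.6071 -0.1815  0.024 ]
[(0.18, [265.6, 245.1, 32.4, 20.1], array([[ 0.4297, -0.0731,  0.018 ]]))]
```

>>> send_rows:
  commands:
    - {"offset": [-0.001, 0, 0.001], "roll": 0, "fingers": -1}
    - {"offset": [0, 0, 0], "roll": 0, "fingers": -1}
    - {"offset": [0, 0, 0], "roll": 0, "fingers": -1}
    - {"offset": [0, 0, 0], "roll": 0, "fingers": -1}
    - {"offset": [0, 0, 0], "roll": 0, "fingers": -1}
  grip_force: 30

```text
t: 31.2
tcp_pos: [0.6296, -0.1785, 0.0127]
tcp_rot: [-3.142, -0.0, 1.577]
contact_force: [-0.1, -0.0, 0.1]
width: 0.0634
grip_force: 0.0
```

>>> send_rows:
  commands:
    - {"offset": [0, 0, 0], "roll": 0, "fingers": -1}
    - {"offset": [0, 0, 0], "roll": 0, "fingers": -1}
    - {"offset": [0, 0, 0], "roll": 0, "fingers": -1}
    - {"offset": [0, 0, 0], "roll": 0, "fingers": -1}
    - {"offset": [0, 0, 0], "roll": 0, "fingers": -1}

```text
t: 31.62
tcp_pos: [0.6298, -0.1783, 0.0127]
tcp_rot: [3.141, 0.0, 1.577]
contact_force: [0.5, 0.3, -0.1]
width: 0.0326
grip_force: 29.8
```

>>> send_rows:
  commands:
    - {"offset": [0, 0, 0], "roll": 0, "fingers": -1}
    - {"offset": [0, 0, 0], "roll": 0, "fingers": -1}

```text
t: 31.78
tcp_pos: [0.6298, -0.1783, 0.0127]
tcp_rot: [3.141, -0.0, 1.577]
contact_force: [1.3, 0.5, 0.2]
width: 0.0326
grip_force: 29.8
```

```bash
python3 -c "
from h import *
P=avg(2);s=arm.read_state();print(s['width'],s['grip_force'])
x,y=out(-.003,-.12);print(x,y)
plan(P,(P[0],-.20,.05,1.58),(.6,-.30,.08,1.6),(.46,-.305,.08,1.637),f=-1)
"
```

```text
t 31.8333 mean [ 0.6298 -0.1783  0.0127  1.5769] sd [0. 0. 0. 0.]
0.03218360464971923 29.822134274145355
0.4445594636431239 -0.304934997896246
[{"offset": [-0.011, -0.0, -0.019], "roll": -0.002, "fingers": -1}, {"offset": [-0.011, -0.0, -0.019], "roll": -0.002, "fingers": -1}, {"offset": [-0.033, -0.01, -0.01], "roll": -0.006, "fingers": -1}, {"offset": [-0.033, -0.011, -0.01], "roll": -0.006, "fingers": -1}, {"offset": [-0.033, -0.011, -0.01], "roll": -0.006, "fingers": -1}]
[{"offset": [-0.0, -0.035, 0.0], "roll": -0.01, "fingers": -1}, {"offset": [0.0, -0.035, 0.0], "roll": -0.01, "fingers": -1}, {"offset": [0.0, -0.035, 0.0], "roll": -0.01, "fingers": -1}, {"offset": [0.001, -0.035, 0.0], "roll": -0.01, "fingers": -1}]
end [ 0.4597 -0.3048  0.0807  1.6389]
```

>>> send_rows:
  commands:
    - {"offset": [-0.011, 0, -0.019], "roll": -0.002, "fingers": -1}
    - {"offset": [-0.011, 0, -0.019], "roll": -0.002, "fingers": -1}
    - {"offset": [-0.033, -0.01, -0.01], "roll": -0.006, "fingers": -1}
    - {"offset": [-0.033, -0.011, -0.01], "roll": -0.006, "fingers": -1}
    - {"offset": [-0.033, -0.011, -0.01], "roll": -0.006, "fingers": -1}

```text
t: 32.25
tcp_pos: [0.5991, -0.3003, 0.0811]
tcp_rot: [-3.141, -0.0, 1.601]
contact_force: [0.5, -0.9, -1.1]
width: 0.0325
grip_force: 29.8
```

>>> send_rows:
  commands:
    - {"offset": [0, -0.035, 0.0], "roll": -0.01, "fingers": -1}
    - {"offset": [0.0, -0.035, 0.0], "roll": -0.01, "fingers": -1}
    - {"offset": [0.0, -0.035, 0.0], "roll": -0.01, "fingers": -1}
    - {"offset": [0.001, -0.035, 0.0], "roll": -0.01, "fingers": -1}
    - {"offset": [0, -0.015, 0.02], "roll": 0, "fingers": -1}

```text
t: 32.67
tcp_pos: [0.4407, -0.3078, 0.0629]
tcp_rot: [3.141, 0.001, 1.635]
contact_force: [0.4, -0.1, -2.0]
width: 0.0327
grip_force: 29.8
```

>>> send_rows:
  commands:
    - {"offset": [0, 0, 0.02], "roll": 0, "fingers": -1}
    - {"offset": [0, 0, 0.0], "roll": 0, "fingers": -1}
    - {"offset": [0, 0, 0.0], "roll": 0, "fingers": -1}

```text
t: 32.92
tcp_pos: [0.4438, -0.3054, 0.0401]
tcp_rot: [-3.14, -0.001, 1.639]
contact_force: [0.1, -0.3, -1.0]
width: 0.0326
grip_force: 29.8
```

```bash
sed -i "s/>.55)&/>.38)\&/; s/<.68)/<.5)/; s/>-.26)&(X\[...,1\]<-.1)/>-.36)\&(X[...,1]<-.2)/; s/<.04)&(d/<.08)\&(d/" st.py; python3 -c "
from st import *
P=avg(3);s=arm.read_state();print(s['width'],s['grip_force'])
steel('scene')
"
```

```text
t 33.0167 mean [ 0.4449 -0.3058  0.0408  1.6392] sd [0.0008 0.0003 0.0006 0.0004]
0.03216166945907604 29.824782604337088
177 ...........................................-......................................
178 ..........................................-.......................................
179 ..........................................-.......................................
180 ................................SSSSS....--.......................................
181 ................................SSSSS.S.---.......................................
182 ................................SSSSSSSS---.......................................
183 ................................SSSSSSS----....SSS................................
184 ................................SSSSSSS----...SSSSS...............................
185 ................................SSSSSSS----...SSSSSS.............S................
186 ................................SSSSSSS---..SSSSSSSSS..S.........S................
187 ................................SSSSSSS---.SSSSSSSSSSSSSSSS.....SS................
188 ..................
[... 15821 characters left out ...]
................................w-------.....................................
371 ......................................-------.....................................
372 ......................................w-----......................................
373 .......................................----.......................................
374 .......................................----.......................................
375 .......................................---........................................
376 ........................................--........................................
377 ........................................-.........................................
u0 343 .. 424
```

>>> send_rows:
  commands:
    - {"offset": [0, 0, 0.012], "roll": 0, "fingers": -1}
    - {"offset": [0, 0, 0.01], "roll": 0, "fingers": -1}
    - {"offset": [0, 0, 0.005], "roll": 0, "fingers": -1}
    - {"offset": [0, 0, 0.0], "roll": 0, "fingers": -1}
    - {"offset": [0, 0, 0.0], "roll": 0, "fingers": -1}

```text
t: 33.48
tcp_pos: [0.4442, -0.3056, 0.0129]
tcp_rot: [-3.14, -0.001, 1.639]
contact_force: [0.5, -0.5, -1.3]
width: 0.0323
grip_force: 29.9
```

>>> send_rows:
  commands:
    - {"offset": [0, 0, 0], "roll": 0, "fingers": 1}
    - {"offset": [0, 0, 0], "roll": 0, "fingers": 1}
    - {"offset": [0, 0, 0], "roll": 0, "fingers": 1}
    - {"offset": [0, 0, 0], "roll": 0, "fingers": 1}
    - {"offset": [0, 0, 0], "roll": 0, "fingers": 1}

```text
t: 33.9
tcp_pos: [0.4447, -0.306, 0.0139]
tcp_rot: [3.141, 0.0, 1.639]
contact_force: [-0.2, -0.0, 0.6]
width: 0.0609
grip_force: 0.0
```

>>> send_rows:
  commands:
    - {"offset": [0, 0, 0], "roll": 0, "fingers": 1}
    - {"offset": [0, 0, -0.03], "roll": 0, "fingers": 1}
    - {"offset": [0, 0, -0.04], "roll": 0, "fingers": 1}
    - {"offset": [0, 0, -0.04], "roll": 0, "fingers": 1}
    - {"offset": [0, 0, -0.04], "roll": 0, "fingers": 1}

```text
t: 34.32
tcp_pos: [0.4439, -0.3057, 0.1651]
tcp_rot: [-3.14, -0.0, 1.639]
contact_force: [1.3, -1.3, 0.1]
width: 0.0911
grip_force: 0.0
```

>>> send_rows:
  commands:
    - {"offset": [0, 0.04, -0.005], "roll": 0, "fingers": 1}
    - {"offset": [0, 0.04, -0.005], "roll": 0, "fingers": 1}
    - {"offset": [0, 0.04, -0.005], "roll": 0, "fingers": 1}
    - {"offset": [0, 0.04, 0], "roll": 0, "fingers": 1}
    - {"offset": [0, 0, 0], "roll": 0, "fingers": 1}

```text
t: 34.73
tcp_pos: [0.6128, -0.2906, 0.1783]
tcp_rot: [3.136, -0.0, 1.647]
contact_force: [0.6, 1.6, -0.5]
width: 0.0915
grip_force: 0.0
```

```bash
python3 -c "
from h import *
s=arm.read_state(); print(s['t'],pose(s))
c,sn=np.cos(RA),np.sin(RA)
def loc(P): d=(P[:,:2]-RO); return np.c_[c*d[:,0]+sn*d[:,1],-sn*d[:,0]+c*d[:,1]]*1000
for cam in ('top','scene'):
  p,d=vision.grab_frame(cam); k=vision.calibration(cam); vv,uu=np.mgrid[:400,:640]
  X=(np.stack([uu*d,vv*d,d],-1)@np.linalg.inv(k['K']).T-k['t'])@k['R']
  Q=loc(X.reshape(-1,3)); z=X[...,2].ravel()
  for y in (120,40,-40,-120):
    m=(abs(Q[:,0])<38)&(abs(Q[:,1]-y)<39)&(z>.017)&(z<.035)
    q=Q[m]
    if len(q)>20:
      (cx,cy),(w,h),a=cv2.minAreaRect(q.astype(np.float32)); print(cam,y,len(q),'c',round(cx,1),round(cy-y,1),'wh',round(w),round(h),'a',round(a,1),'ztop',np.percentile(z[m],90).round(3),'span y',np.percentile(q[:,1]-y,[1,99]).round(1),'x',np.percentile(q[:,0],[1,99]).round(1))
  for n in ['brass_cylinder','remote_fob','brass_padlock','steel_cylinder']:
    r=models.place_of(cam,n)[:1]
    if r: print('  net',n,r[0]['conf'],loc(unproj(cam,r[0]['centre'],.009)).round(1))
"
```

```text
34.7333 [ 0.61278094 -0.29060824  0.17827525  1.64693502]
scene 120 587 c 0.2 -1.3 wh 72 40 a 89.1 ztop 0.026 span y [-36.1  34.2] x [-19.7  17.2]
scene 40 379 c -1.0 -1.3 wh 33 75 a 0.6 ztop 0.024 span y [-38.   35.3] x [-17.   14.8]
scene -40 334 c -2.1 7.7 wh 42 61 a 0.2 ztop 0.025 span y [-21.   37.8] x [-22.6  18.3]
scene -120 310 c -1.2 2.9 wh 66 39 a 89.6 ztop 0.025 span y [-28.8  34.3] x [-20.3  17.4]
  net brass_cylinder 0.9 [[ -0.3 116.6]]
  net remote_fob 0.81 [[-2.  50.6]]
  net brass_padlock 0.93 [[ -2.1 -27.2]]
  net steel_cylinder 0.79 [[  -7.  -110.9]]
```

```bash
python3 -c "
from h import *
P=avg(2); plan(P,(.50,-.25,.36,1.637),(.44,-.1,.42,1.8),(.43,.2,.42,2.1),(.36,.36,.42,2.4))
"
```

```text
t 35.2833 mean [ 0.6036 -0.2954  0.1791  1.6379] sd [0.0001 0.0001 0.     0.0002]
[{"offset": [0.009, -0.017, -0.03], "roll": 0.0, "fingers": 1}, {"offset": [0.009, -0.017, -0.03], "roll": 0.0, "fingers": 1}, {"offset": [0.009, -0.017, -0.03], "roll": 0.0, "fingers": 1}, {"offset": [0.009, -0.017, -0.03], "roll": 0.0, "fingers": 1}, {"offset": [0.009, -0.017, -0.03], "roll": 0.0, "fingers": 1}]
[{"offset": [0.009, -0.017, -0.03], "roll": 0.0, "fingers": 1}, {"offset": [0.03, -0.01, -0.012], "roll": -0.032, "fingers": 1}, {"offset": [0.031, -0.009, -0.012], "roll": -0.032, "fingers": 1}, {"offset": [0.031, -0.008, -0.012], "roll": -0.032, "fingers": 1}, {"offset": [0.031, -0.007, -0.012], "roll": -0.032, "fingers": 1}]
[{"offset": [0.031, -0.006, -0.012], "roll": -0.032, "fingers": 1}, {"offset": [0.037, 0.007, -0.0], "roll": -0.038, "fingers": 1}, {"offset": [0.037, 0.009, -0.0], "roll": -0.038, "fingers": 1}, {"offset": [0.036, 0.01, -0.0], "roll": -0.038, "fingers": 1}, {"offset": [0.036, 0.012, -0.0], "roll": -0.038, "fingers": 1}]
[{"offset": [0.035, 0.013, -0.0], "roll": -0.038, "fingers": 1}, {"offset": [0.035, 0.014, -0.0], "roll": -0.038, "fingers": 1}, {"offset": [0.034, 0.016, -0.0], "roll": -0.038, "fingers": 1}, {"offset": [0.034, 0.017, -0.0], "roll": -0.038, "fingers": 1}, {"offset": [0.035, 0.004, -0.0], "roll": -0.06, "fingers": 1}]
[{"offset": [0.034, 0.006, -0.0], "roll": -0.06, "fingers": 1}, {"offset": [0.034, 0.008, -0.0], "roll": -0.06, "fingers": 1}, {"offset": [0.033, 0.01, -0.0], "roll": -0.06, "fingers": 1}, {"offset": [0.033, 0.012, -0.0], "roll": -0.06, "fingers": 1}]
end [0.3592 0.36   0.4191 2.4019]
```

>>> send_rows:
  commands:
    - {"offset": [0.009, -0.017, -0.03], "roll": 0.0, "fingers": 1}
    - {"offset": [0.009, -0.017, -0.03], "roll": 0.0, "fingers": 1}
    - {"offset": [0.009, -0.017, -0.03], "roll": 0.0, "fingers": 1}
    - {"offset": [0.009, -0.017, -0.03], "roll": 0.0, "fingers": 1}
    - {"offset": [0.009, -0.017, -0.03], "roll": 0.0, "fingers": 1}

```text
t: 35.7
tcp_pos: [0.515, -0.2557, 0.33]
tcp_rot: [-3.142, -0.0, 1.638]
contact_force: [0.5, -0.2, 1.6]
width: 0.0919
grip_force: 0.0
```

>>> send_rows:
  commands:
    - {"offset": [0.009, -0.017, -0.03], "roll": 0.0, "fingers": 1}
    - {"offset": [0.03, -0.01, -0.012], "roll": -0.032, "fingers": 1}
    - {"offset": [0.031, -0.009, -0.012], "roll": -0.032, "fingers": 1}
    - {"offset": [0.031, -0.008, -0.012], "roll": -0.032, "fingers": 1}
    - {"offset": [0.031, -0.007, -0.012], "roll": -0.032, "fingers": 1}

```text
t: 36.12
tcp_pos: [0.4495, -0.1288, 0.4077]
tcp_rot: [3.14, 0.0, 1.768]
contact_force: [0.9, 0.3, -0.1]
width: 0.0919
grip_force: 0.0
```

>>> send_rows:
  commands:
    - {"offset": [0.031, -0.006, -0.012], "roll": -0.032, "fingers": 1}
    - {"offset": [0.037, 0.007, 0], "roll": -0.038, "fingers": 1}
    - {"offset": [0.037, 0.009, 0], "roll": -0.038, "fingers": 1}
    - {"offset": [0.036, 0.01, 0], "roll": -0.038, "fingers": 1}
    - {"offset": [0.036, 0.012, 0], "roll": -0.038, "fingers": 1}

```text
t: 36.53
tcp_pos: [0.4334, 0.0518, 0.4194]
tcp_rot: [3.14, 0.0, 1.952]
contact_force: [0.8, -0.4, 0.1]
width: 0.0918
grip_force: 0.0
```

>>> send_rows:
  commands:
    - {"offset": [0.035, 0.013, 0], "roll": -0.038, "fingers": 1}
    - {"offset": [0.035, 0.014, 0], "roll": -0.038, "fingers": 1}
    - {"offset": [0.034, 0.016, 0], "roll": -0.038, "fingers": 1}
    - {"offset": [0.034, 0.017, 0], "roll": -0.038, "fingers": 1}
    - {"offset": [0.035, 0.004, 0], "roll": -0.06, "fingers": 1}

```text
t: 36.95
tcp_pos: [0.4164, 0.2352, 0.4186]
tcp_rot: [3.14, -0.0, 2.164]
contact_force: [-0.1, -0.3, 0.5]
width: 0.0919
grip_force: 0.0
```

>>> send_rows:
  commands:
    - {"offset": [0.034, 0.006, 0], "roll": -0.06, "fingers": 1}
    - {"offset": [0.034, 0.008, 0], "roll": -0.06, "fingers": 1}
    - {"offset": [0.033, 0.01, 0], "roll": -0.06, "fingers": 1}
    - {"offset": [0.033, 0.012, 0], "roll": -0.06, "fingers": 1}
    - {"offset": [0, 0, 0], "roll": 0, "fingers": 1}

```text
t: 37.37
tcp_pos: [0.3539, 0.3667, 0.4187]
tcp_rot: [3.14, -0.004, 2.416]
contact_force: [0.0, 0.4, 0.1]
width: 0.0918
grip_force: 0.0
```

```bash
cat > chk.py <<'E'
from h import *
s=arm.read_state(); print(s['t'],pose(s))
p,d=vision.grab_frame('top'); hsv=cv2.cvtColor(p,cv2.COLOR_RGB2HSV); H,S,V=[hsv[...,i].astype(int) for i in range(3)]
roi=np.zeros(H.shape,bool); roi[200:275,230:400]=1
b=blob(roi&(H>100)&(H<120)&(S>140)&(V>90)); r=rect('top',b,.009); print('rack',r)
c,sn=np.cos(RA),np.sin(RA)
def loc(P): d=(P[:,:2]-RO); return np.c_[c*d[:,0]+sn*d[:,1],-sn*d[:,0]+c*d[:,1]]*1000
k=vision.calibration('top'); vv,uu=np.mgrid[:400,:640]
X=(np.stack([uu*d,vv*d,d],-1)@np.linalg.inv(k['K']).T-k['t'])@k['R']
Q=loc(X.reshape(-1,3)); z=X[...,2].ravel()
for y in (120,40,-40,-120):
    m=(abs(Q[:,0])<38)&(abs(Q[:,1]-y)<42)&(z>.0175)&(z<.035); q=Q[m]
    if len(q)>20:
      (cx,cy),(w,h),a=cv2.minAreaRect(q.astype(np.float32)); print(y,len(q),'c',round(cx,1),round(cy-y,1),'wh',round(w),round(h),'a',round(a,1),'span y',np.percentile(q[:,1]-y,[1,99]).round(1),'x',np.percentile(q[:,0],[1,99]).round(1))
for n in ['brass_cylinder','remote_fob','brass_padlock','steel_cylinder']:
    t=models.place_of('top',n)[:1]
    if t: print('net',n,t[0]['conf'],loc(unproj('top',t[0]['centre'],.009)).round(1))
for r in range(222,262):
    print(r,''.join('B' if b[r,q] else 'r' if (H[r,q]<8 or H[r,q]>172) and S[r,q]>150 else 'y' if 10<H[r,q]<35 and S[r,q]>60 and V[r,q]>80 else 'W' if V[r,q]>130 and S[r,q]<60 else 'g' if V[r,q]>55 and S[r,q]<60 else '.' for q in range(238,394)))
E
python3 chk.py
```

```text
37.3667 [0.35392337 0.36671716 0.41872285 2.41615532]
rack (array([ 440.2, -184.8,  325.9,   80.5,    3.8]), array([ 439.58823271, -186.98233874]))
120 487 c 0.2 -4.6 wh 71 40 a 86.5 span y [-39.   29.9] x [-19.2  17.9]
40 400 c 0.6 0.4 wh 35 84 a 3.8 span y [-40.   41.4] x [-16.9  16.2]
-40 376 c -0.2 7.7 wh 65 40 a 86.4 span y [-24.2  38.3] x [-21.4  19. ]
-120 425 c -0.8 -0.7 wh 63 39 a 89.2 span y [-31.3  30.6] x [-20.3  16.7]
net brass_cylinder 0.69 [[  8.2 118.1]]
net remote_fob 0.93 [[-0.1 50.5]]
net brass_padlock 0.66 [[  0.9 -27.6]]
net steel_cylinder 0.63 [[  -6.1 -120.3]]
222 gggggggggggggggggggggggggggggggggggggggggggggggggggggggggggggggggggggggggggggggg..ggggg....BBBBBBBBBBBBBBBBBBBBBBBBBBBBBBBBBBBBBBBBBBBBBBBBBB....BBBBgWWWggg
223 ggggggggggggggggggggggggggggggggggggggggggggggggggggggggggggggggg...ggg.....BBBBBBBBBBBBBBBBBBBBBBBBBBBBBBBBBBBBBBBBBBBBBBBBB.......g.............BBBWWWWggg
224 gggggggggggggggggggggggggggggggggggggggggggg.g.g..ggggg....BBBBBBBBBBBBBBBBBBBBBBBBBBBBBBBBBBBBBBBBBBBBBBBBBB.BBBBg.g.........................g...BBB.WWWggg
225 ggggggggggggggggggggggg
[... 5229 characters left out ...]
BBBB....gggggg..gg.ggggggggggggggggggggggggggggggggggggg
258 gWWW..BBB.....................g.......BBBBBBBBBBBBBBBBBBBBBBBBBBBBBBBBBBBBBBBBBBBBBBBBBB....gggggggggggggggggggggggggggggggggggggggggggggggggggggggggggggggg
259 gWWW..BBB...........B.BBBBBBBBBBBBBBBBBBBBBBBBBBBBBBBBBBBBBBBBBBBBBBBBBBB....gggggg.ggg.gggggggggggggggggggggggggggggggggggggggggggggggggggggggggggggggggggg
260 grrrr.BBBBBBBBBBBBBBBBBBBBBBBBBBBBBBBBBBBBBBBBBBBBBBBBB......ggggggg....gggggggggggggggggggggggggggggggggggggggggggggggggggggggggggggggggggggggggggggggggggg
261 grrrr.BBBBBBBBBBBBBBBBBBBBBBBBBBBBBBBBBBBB......gggggggggggggggggggggggggggggggggggggggggggggggggggggggggggggggggggggggggggggggggggggggggggggggggggggggggggg
```

```bash
python3 - <<'E'
from h import *
p,d=vision.grab_frame('top'); hsv=cv2.cvtColor(p,cv2.COLOR_RGB2HSV); H,S,V=[hsv[...,i].astype(int) for i in range(3)]
roi=np.zeros(H.shape,bool); roi[200:275,230:400]=1
c,sn=np.cos(RA),np.sin(RA)
def loc(P): d=(P[:,:2]-RO); return np.c_[c*d[:,0]+sn*d[:,1],-sn*d[:,0]+c*d[:,1]]*1000
def L(m,z): v,u=np.nonzero(m); return loc(unproj('top',np.c_[u,v],z))
B=L(roi&(H>100)&(H<120)&(S>140)&(V>90),.007)
for y in (80,0,-80):
    q=B[(abs(B[:,1]-y)<8)&(abs(abs(B[:,0])-26)<6)]; print('div',y,q[:,1].mean().round(1))
R=L(roi&((H<8)|(H>172))&(S>150),.016); print('red y',np.percentile(R[:,1],[2,50,98]))
print('rack x',np.percentile(B[:,0],[.5,99.5]))
yl=roi&(H>10)&(H<35)&(S>60)&(V>80); wh=roi&(V>130)&(S<60)
Y=L(yl,.0225); W=L(wh,.0225)
q=Y[(abs(Y[:,1]+50)<40)&(abs(Y[:,0])<35)]; print('padlock body y',np.percentile(q[:,1],[1,99]),'x',np.percentile(q[:,0],[1,99]))
w=W[(abs(W[:,1]+20)<25)&(abs(W[:,0])<30)]; print('shackle y',np.percentile(w[:,1],[1,99]))
q=Y[(abs(Y[:,1]-120)<45)&(abs(Y[:,0])<35)]; print('brass y',np.percentile(q[:,1],[1,99]),'x',np.percentile(q[:,0],[1,99]))
w=W[(abs(W[:,1]+120)<42)&(abs(W[:,0])<30)]; print('steel y',np.percentile(w[:,1],[1,99]),'x',np.percentile(w[:,0],[1,99]))
E
```

```text
div 80 80.1
div 0 0.8
div -80 -79.6
red y [164.18275928 168.21957091 172.20213887]
rack x [-39.57474693  40.63881936]
padlock body y [-63.7682887  -28.18932414] x [-23.43584774  18.95588515]
shackle y [-27.72157099   0.33850671]
brass y [ 82.32595147 152.23028194] x [-21.07683746  12.91893467]
steel y [-152.18996937  -88.3362592 ] x [-21.91005087  17.50220826]
```

```bash
python3 -c "
from rig import close_job
print(close_job())"
```

```text
the job is handed in; nothing more can be done
None
```

I moved all four jobs to the blue rack in reverse order and handed the job in at about 37 s. Each measured flat, lengthwise and inside the limits from the last top picture; the padlock is the least centred, about 7–8 mm along the row of the 11 mm allowed. The hand-in returned no verdict.

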